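Change over the wax pots on the studio warmer

ROBOT

A 6-joint arm with a two-finger parallel gripper is mounted at the origin on the work surface. World frame = base frame: x ahead of the robot, y to its left, z up, the work surface at z = 0. Lengths are in m, angles in rad, forces in N, time in s.
With the tool pointing down it reaches from about 0.275 to 0.975 m from the base axis. Payload 8.4 kg.
Tool frame: the origin (TCP) lies at the very end of the fingers, on their centre line; the grasp point (between the pads) lies 19 mm behind it (ctrl.grip_depth is the distance from the TCP to the grasp point, in m); z points along the fingers, y is the direction in which the jaws open and shut (so a half turn about z gives the same grasp; the last joint's range is limited). The gripper opens to 92 mm and grips with 3 to 60 N. Pads are 20 mm wide; open, the fingers measure 128 mm over their backs; the gripper's body (75 mm by 189 mm) begins 69 mm behind the grasp point.
Start: joints at [1.32, 0.353, 1.633, -0, 1.155, -0.002], TCP at [0.154, 0.606, 0.215] pointing down, gripper open.
Joint ranges: [-2.63, 2.63], [-0.92, 2.1], [0.06, 2.66], [-1.3, 4.44], [0, 2.69], [-3.02, 3.02]. Speed limits (rad/s): [2.22, 2.22, 2.79, 3.14, 3.14, 3.14].

INTERFACE

Orientations are given as a rotation vector (axis times angle).
In Python, from station import ctrl, vision, job, nets gives the robot as it stands.
- The arm moves only by the shell command python3 -m crank 'ROWS' [FORCE]. ROWS is JSON, a list of rows, each a list of 7 numbers: the turn, a rotation vector about the tool's x, y, z in rad, then the shift along the tool's x, y, z in m, then the closure, from 0 (fully open) to 1 (shut). A call has 1 to 8 rows; each row shifts and turns the commanded pose from where the row before left it, along the tool's axes as they then stand; what a row does not reach is not made up. A row lasts 1/10 s, in which the tool goes at most 50 mm and 8.59 degrees, less where a joint would pass 70% of its speed; a pose out of reach is approached as far as the arm can. A call is refused whole if a number of a shift passes 0.05 or a number of a turn 0.15, either way. A call with a gripper value outside its range is refused whole. The fingers move at their own pace and stop on an object; FORCE is the grip in N (left out, the last holds). Time passes only in rows, so rows that do not move let the fingers close. It gives the time, the measured TCP pose, the force and the opening at its end, in the units of the state.
- ctrl.read_state(): the state, without advancing time (a new reading comes with each control period).
- vision.get_image(name): name is "side" or "top" or "wrist"; returns a dict with "image" (400x640x3 uint8, red, green, blue), "camera_matrix" (3x3 intrinsics, pixels), "R" (3x3) and "t" (3): a world point X has camera coordinates R X + t. Camera axes: x right, y down, z forward; pixel columns grow to the right and rows downward; lengths in m; the calibration is good to about 2 mm. A picture is of the moment at which its call begins. There is no depth.
- job.hand_in(): hands the job in, once; it reports no verdict.
Trained networks look in the newest picture that a camera, given by its name, has taken for a name from the list of things; names that differ only in an ending like _2 or _b are one class to them, and where a whole thing is asked for, a point or a joint stands for the part that bears it (a point fixed in the world has none). Each returns a list of dicts, best first, with "confidence" (0 to 1); they miss things now and then, are a little off and sometimes report something else, mostly with a low value. They report only what shows in the picture. A call takes as long as a camera call.
- nets.silhouettes(camera, query): "region" (400x640 bool, what is visible of it) and "centre" ([column, row] in pixels, amid what is visible of it).
The state is a dict: "time": time; "joint_positions": joint angles; "joint_velocities": joint speeds; "joint_efforts": joint torques, N m; "tcp_pos": TCP position; "orientation": TCP orientation; "wrist_force": force on the tool from outside, world axes, zero at the start; "moment": the same for the moment, N m; "width": opening from 0.0 (shut) to 1.0 (fully open).
Only numpy, scipy, OpenCV 4.12 (cv2) and the standard library are available. Lean on these libraries where they do the work, as an engineer would, in place of code of your own. Each camera call takes 0.05 s, during which the arm holds its last target.

TASK

First turn the wax warmer's red power switch to off. Then, with the power off, lift every empty pot (black handle) off the warmer onto the cork board and stand every full pot (wooden handle) on the warmer, each wholly inside a heating ring of its own. When all pots stand upright in their places, turn the switch back on; leave the other things on the table where they are.

Things in the scene. Friction and masses are not known exactly. Their poses are not given: they have to be found in the camera images.
- isolator (a joint): Rotary power switch handle of the warmer, turning about the vertical through its centre: 0 = off, 1.047 rad (60 degrees) = on, growing clockwise seen from above. It has a stop at either end, stays where it is left, and clicks past a spring ball half way; 0.1 to 0.3 N m turns it.
- isolator_grip (a point): Grip point of the switch's red bar handle, on its turning axis, 84 mm above the table. It turns with the handle: x runs along the bar to its white-marked end. Bar: 66 mm long (x), 16 mm wide (y), top at 96 mm, underside at 62 mm above the table. It stands on a fixed grey box 100 x 100 x 50 mm with a yellow top; a white dot marks off, a green dot on.
- warmer: Low white wax warmer with a black top plate, fixed: 180 mm (x) by 340 mm (y), 45 mm tall; origin at the centre of its underside. Three heating rings, marked by orange circles 104 mm across, lie in a row along its y axis.
- ring_a (a point): Centre of the heating ring at the +y end of the warmer, on the surface of its plate, 45 mm above the table; the rings are 108 mm apart.
- ring_b (a point): Centre of the heating ring at the middle of the warmer, on the surface of its plate, 45 mm above the table; the rings are 108 mm apart.
- ring_c (a point): Centre of the heating ring at the -y end of the warmer, on the surface of its plate, 45 mm above the table; the rings are 108 mm apart.
- cork_board: Brown cork board, fixed, 200 mm (x) by 240 mm (y) by 4 mm thick; origin at the centre of its underside. Empty pots cool here; a jar stands on one part of it.
- grey_board: Slate-grey board, fixed, 200 mm (x) by 240 mm (y) by 4 mm thick; origin at the centre of its underside. The full pots wait here beside a plaster block.
- empty_1: Steel pot, 66 mm across, 70 mm tall, origin at the centre of its underside, z up. A fixed upright handle stands over it: a black bar 62 mm long, 14 mm wide, 14 mm high along the pot's x axis, bar centre 113 mm above the underside, on two thin uprights at the rim. Empty: bare steel inside. Stands on the warmer at the start. About 0.25 kg. Two or three of the three are present.
- empty_2: Steel pot, 66 mm across, 70 mm tall, origin at the centre of its underside, z up. A fixed upright handle stands over it: a black bar 62 mm long, 14 mm wide, 14 mm high along the pot's x axis, bar centre 113 mm above the underside, on two thin uprights at the rim. Empty: bare steel inside. Stands on the warmer at the start. About 0.25 kg. Two or three of the three are present.
- empty_3: Steel pot, 66 mm across, 70 mm tall, origin at the centre of its underside, z up. A fixed upright handle stands over it: a black bar 62 mm long, 14 mm wide, 14 mm high along the pot's x axis, bar centre 113 mm above the underside, on two thin uprights at the rim. Empty: bare steel inside. Stands on the warmer at the start. About 0.25 kg. Two or three of the three are present.
- full_1: Steel pot, 66 mm across, 70 mm tall, origin at the centre of its underside, z up. A fixed upright handle stands over it: a wooden bar 62 mm long, 14 mm wide, 14 mm high along the pot's x axis, bar centre 113 mm above the underside, on two thin uprights at the rim. Full: holds a solid cake of green wax. Stands on the grey board at the start. About 0.38 kg. Two or three of the three are present.
- full_2: Steel pot, 66 mm across, 70 mm tall, origin at the centre of its underside, z up. A fixed upright handle stands over it: a wooden bar 62 mm long, 14 mm wide, 14 mm high along the pot's x axis, bar centre 113 mm above the underside, on two thin uprights at the rim. Full: holds a solid cake of green wax. Stands on the grey board at the start. About 0.38 kg. Two or three of the three are present.
- full_3: Steel pot, 66 mm across, 70 mm tall, origin at the centre of its underside, z up. A fixed upright handle stands over it: a wooden bar 62 mm long, 14 mm wide, 14 mm high along the pot's x axis, bar centre 113 mm above the underside, on two thin uprights at the rim. Full: holds a solid cake of green wax. Stands on the grey board at the start. About 0.38 kg. Two or three of the three are present.
- jar: Closed glass jar, 48 mm across, 60 mm tall, steel cap; stands on the cork board. Bystander; origin at the centre of its underside.
- plaster_block: White plaster block 60 x 50 x 30 mm on the grey board. Bystander; origin at the centre of its underside.
- orange_paint: Orange paint bottle, 54 mm across, 150 mm tall, black cap, between the warmer's end and a board. Bystander; origin at the centre of its underside.
- figure: White plaster figure, 54 mm across the foot, 122 mm tall, between the warmer's end and a board. Bystander; origin at the centre of its underside.
- tape_reel: Blue tape reel lying flat, 52 mm across, 24 mm tall, behind a board. Bystander; origin at the centre of its underside.
- pigment_tin: Small brass-coloured tin, 44 mm across, 45 mm tall, behind a board. Bystander; origin at the centre of its underside.

How it is judged:
By the outcome, as a careful person would: the job done as asked, in the order asked, and still so for the second after the job is handed in, with the robot touching nothing.
Of empty_1, empty_2, empty_3 only 2 to 3 are there at a start; the rules pass over those that are not, and their reading is None.
Of full_1, full_2, full_3 only 2 to 3 are there at a start; the rules pass over those that are not, and their reading is None.
At some moment in a run one of empty_1, empty_2, empty_3, full_1, full_2, full_3 may be knocked a few centimetres aside while the robot is not near it.
It also fails if it takes over 210 s, if anything falls off the work surface, if the arm or the gripper's body presses on something with over 40 N, if the wrist force passes 120 N, or if a joint passes its speed limit or range.

## Working session

There is one attempt and no reset: what is moved stays moved. The work goes in short steps, Python scripts to look and compute and a shell command to move; the robot and the scene stay as the last step left them, time stands still between calls to the robot, and variables do not carry over. Pictures are saved under pics/ and viewed, and the job is handed in when it is done.

```bash
ls; mkdir -p pics; python3 - <<'E'
from station import ctrl, vision, job, nets
import cv2
print(ctrl.read_state())
for n in ("top","side","wrist"):
    d=vision.get_image(n); cv2.imwrite(f"pics/{n}0.png",d["image"][:,:,::-1]); print(n,d["camera_matrix"].round(1).tolist(),d["R"].round(3).tolist(),d["t"].round(3).tolist())
E
```

```text
pics
{'time': 0.0, 'joint_positions': array([ 1.31959671e+00,  3.53637695e-01,  1.63412453e+00,  2.34258724e-05,
        1.15520570e+00, -2.42107833e-03]), 'joint_velocities': array([ 8.87234647e-05,  1.84237068e-03,  2.70501637e-04, -2.90251916e-03,
        1.48367600e-03,  7.36104517e-04]), 'joint_efforts': array([ 8.57646701e-04, -5.93839967e+01, -3.34211755e+01,  6.96994155e-02,
        2.32289307e-02, -5.85145654e-05]), 'tcp_pos': array([0.15377002, 0.60527816, 0.21387433]), 'orientation': array([-3.89763917e-01, -3.11712328e+00,  2.13854383e-03]), 'wrist_force': array([-0.39336667,  0.03641778,  0.77874703]), 'moment': array([-0.07138906,  0.00550542,  0.03642994]), 'width': 1.0012151458826997}
top [[416.0, 0.0, 317.1], [0.0, 416.0, 196.1], [0.0, 0.0, 1.0]] [[0.009, -1.0, 0.006], [-0.985, -0.01, -0.172], [0.172, -0.005, -0.985]] [0.003, 0.558, 1.145]
side [[452.2, 0.0, 317.0], [0.0, 452.2, 190.2], [0.0, 0.0, 1.0]] [[0.987, -0.16, -0.014], [-0.125, -0.711, -0.692], [0.101, 0.685, -0.722]] [-0.506, 0.156, 1.294]
wrist [[299.0, 0.0, 316.0], [0.0, 299.0, 202.0], [0.0, 0.0, 1.0]] [[0.247, 0.969, -0.001], [0.931, -0.237, 0.279], [0.27, -0.07, -0.96]] [-0.624, -0.032, 0.391]
```

View pics/top0.png

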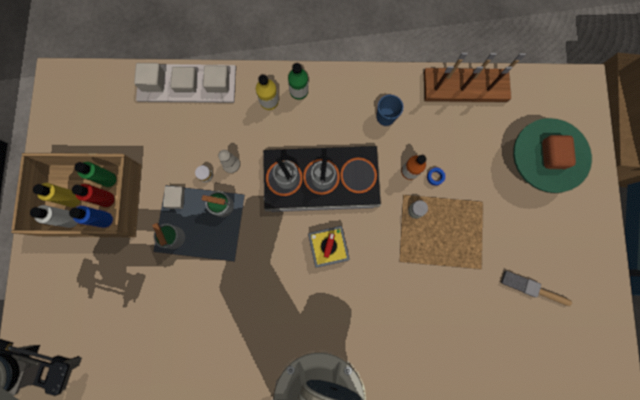

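View pics/side0.png

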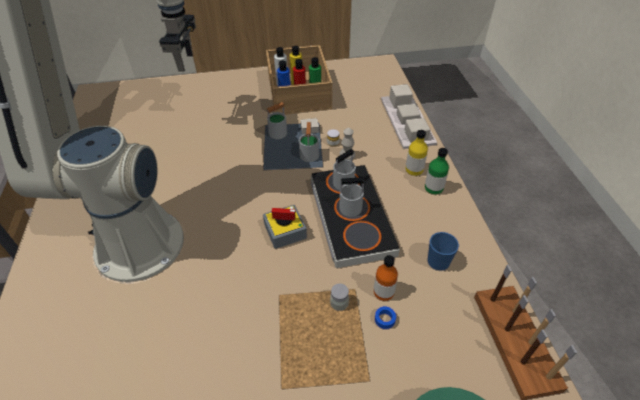

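View pics/wrist0.png

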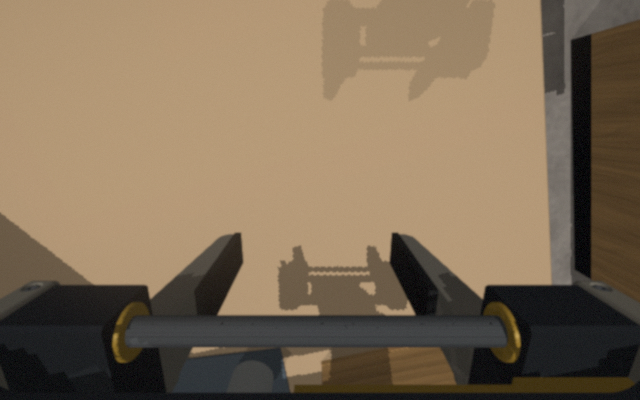

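The top view shows two empties on the warmer at (285,177) and (322,175), and ring (358,175) free. The fulls are on the grey board at (217,203) and (170,236), the switch is at (330,245), the cork board at (442,232) and the jar at (418,208).

```bash
cat > h.py <<'E'
from station import ctrl, vision, job, nets
import cv2, numpy as np
from scipy.spatial.transform import Rotation as Ro
def px2w(d,uv,z):
    K,R,t=d["camera_matrix"],d["R"],d["t"]
    r=R.T@np.linalg.solve(K,[uv[0],uv[1],1.]); c=-R.T@t
    return c+r*(z-c[2])/r[2]
def w2px(d,X):
    p=d["camera_matrix"]@(d["R"]@np.asarray(X)+d["t"]); return p[:2]/p[2]
def rpt(s=None):
    s=s or ctrl.read_state()
    R=Ro.from_rotvec(s["orientation"]).as_matrix()
    print("t",round(s["time"],2),"tcp",s["tcp_pos"].round(4),"x",R[:,0].round(3),"y",R[:,1].round(3),"z",R[:,2].round(3),"F",s["wrist_force"].round(1),"w",round(s["width"],3),"q",s["joint_positions"].round(2))
    return R
E
python3 - <<'E'
from h import *
d={n:vision.get_image(n) for n in("top","side")}
for n in d:
    for q,z in(("isolator_grip",.08),("warmer",.045),("cork_board",.004),("grey_board",.004),("empty_1",.158),("full_1",.117),("jar",.06),("orange_paint",.1),("figure",.08),("tape_reel",.02),("pigment_tin",.04),("plaster_block",.03)):
        for r in nets.silhouettes(n,q):
            if r["confidence"]>.3: print(n,q,round(r["confidence"],2),np.round(r["centre"],1),r["region"].sum(),px2w(d[n],r["centre"],z).round(3))
im=d["top"]["image"][:,:,::-1]
cv2.imwrite("pics/tz1.png",cv2.resize(im[135:275,250:390],None,fx=4,fy=4,interpolation=2))
cv2.imwrite("pics/tz2.png",cv2.resize(im[150:280,140:270],None,fx=4,fy=4,interpolation=2))
s=d["side"]["image"][:,:,::-1]
cv2.imwrite("pics/sz1.png",cv2.resize(s[90:270,240:420],None,fx=3,fy=3,interpolation=2))
E
```

```text
top isolator_grip 0.72 [328.6 244.7] 251 [ 0.418 -0.024  0.08 ]
top warmer 0.67 [336.1 186.4] 6189 [ 0.588 -0.046  0.045]
top cork_board 0.92 [446.5 232. ] 5205 [ 0.463 -0.373  0.004]
top cork_board 0.72 [204.9 226.5] 3748 [0.472 0.337 0.004]
top cork_board 0.55 [219.8 200.7] 611 [0.549 0.297 0.004]
top grey_board 0.7 [201.5 230.8] 3874 [0.459 0.346 0.004]
top empty_1 0.82 [320.1 173.2] 564 [0.6   0.002 0.158]
top empty_1 0.64 [285.4 172.6] 528 [0.601 0.093 0.158]
top full_1 0.98 [164.4 236.8] 633 [0.433 0.413 0.117]
top full_1 0.59 [218.2 201.4] 596 [0.529 0.275 0.117]
top jar 0.82 [414.7 212. ] 244 [ 0.513 -0.267  0.06 ]
top jar 0.6 [437.8 171.1] 223 [ 0.633 -0.338  0.06 ]
top orange_paint 0.69 [413.3 169. ] 427 [ 0.628 -0.258  0.1  ]
top orange_paint 0.37 [330.8 186.7] 6080 [ 0.576 -0.028  0.1  ]
top figure 0.54 [228.1 162.7] 344 [0.646 0.261 0.08 ]
top tape_reel 0.67 [441.6 172.2] 202 [ 0.639 -0.361  0.02 ]
top tape_reel 0.4 [410.7 168.2] 469 [ 0.65  -0.269  0.02 ]
top pigment_tin 0.75 [227.3 164. ] 370 [0.652 0.272 0.04 ]
top pigment_tin 0.49 [204.  172.8] 243 [0.625 0.339 0.04 
[... 359 characters left out ...]

side cork_board 0.58 [356.6 225.1] 4937 [ 0.625 -0.039  0.004]
side grey_board 0.9 [290.7 150.7] 1655 [0.474 0.324 0.004]
side grey_board 0.41 [347.1 141.4] 269 [0.675 0.338 0.004]
side empty_1 0.96 [339.4 168.4] 545 [0.587 0.049 0.158]
side empty_1 0.68 [352.4 194.4] 838 [ 0.601 -0.056  0.158]
side full_1 0.58 [310.8 144.4] 562 [0.53  0.213 0.117]
side full_1 0.55 [280.  119.7] 582 [0.448 0.355 0.117]
side jar 0.59 [340.7 297.5] 397 [ 0.524 -0.298  0.06 ]
side orange_paint 0.9 [387.  280.6] 811 [ 0.637 -0.295  0.1  ]
side figure 0.57 [345.7 144.4] 285 [0.646 0.236 0.08 ]
side tape_reel 0.89 [381.5 321.3] 351 [ 0.614 -0.356  0.02 ]
side pigment_tin 0.52 [333.1 137.2] 178 [0.622 0.327 0.04 ]
```

View pics/tz1.png

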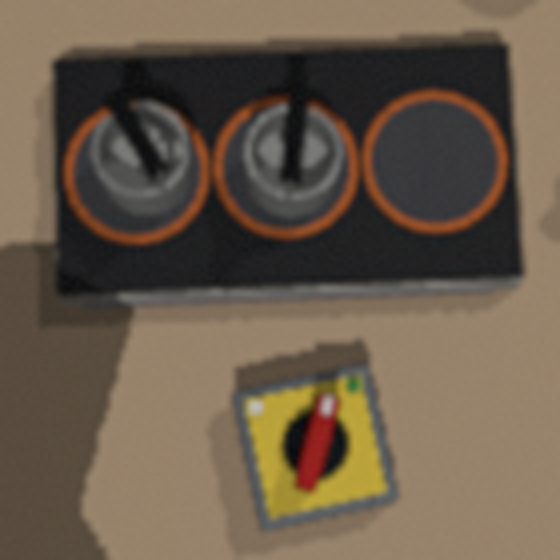

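View pics/tz2.png

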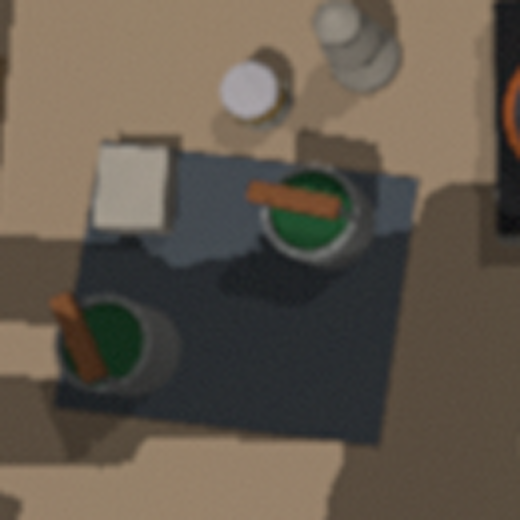

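View pics/sz1.png

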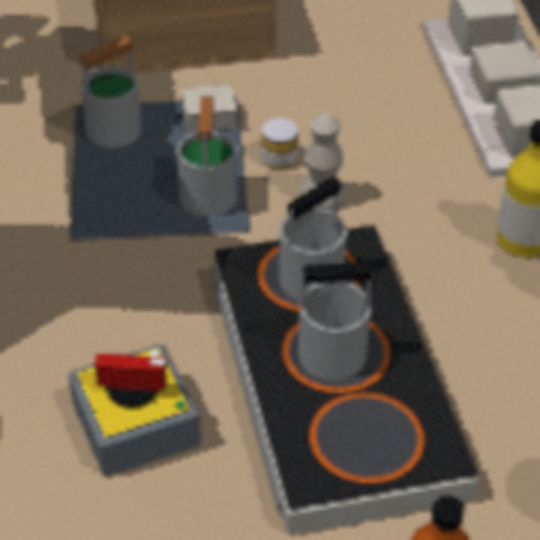

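```bash
cat > bars.py <<'E'
from h import *
d={n:vision.get_image(n) for n in("top","side")}
T=lambda p,s,o:(np.array(p)+.5)/s-.5+np.array(o)
def bar(name,n,a,b,z,s,o):
    A=px2w(d[n],T(a,s,o),z);B=px2w(d[n],T(b,s,o),z);v=B-A
    print(name,n,"c",((A+B)/2)[:2].round(4),"ang",np.degrees(np.arctan2(v[1],v[0])).round(1),"len",np.linalg.norm(v).round(4))
t1=(250,135);t2=(140,150);s1=(240,90)
bar("EA","top",(158,175),(115,98),.162,4,t1); bar("EA","side",(292,210),(338,185),.158,3,s1)
bar("EB","top",(292,180),(297,95),.162,4,t1); bar("EB","side",(305,273),(368,270),.158,3,s1)
bar("FA","top",(342,207),(248,192),.121,4,t2); bar("FA","side",(206,132),(207,97),.117,3,s1)
bar("FB","top",(95,380),(60,300),.121,4,t2); bar("FB","side",(84,60),(132,42),.117,3,s1)
bar("sw","top",(306,488),(328,398),.096,4,t1); bar("sw","side",(97,365),(164,365),.085,3,s1)
def pt(name,n,a,z,s,o): print(name,n,px2w(d[n],T(a,s,o),z).round(4))
for nm,a in(("ra",(137,170)),("rb",(287,168)),("rc",(435,162))): pt(nm,"top",a,.045,4,t1)
pt("rc","side",(367,437),.045,3,s1);pt("rb","side",(336,352),.045,3,s1)
for a in((237,397),(368,368),(396,497),(265,527)): pt("box","top",a,.05,4,t1)
for a in((55,60),(505,45),(522,275),(58,297)): pt("warm","top",a,.045,4,t1)
for a in((258,408),(354,384)): pt("dots","top",a,.05,4,t1)
# rims
pt("rimA","top",(139,148),.115,4,t1);pt("rimB","top",(293,152),.115,4,t1)
pt("rimFA","top",(310,213),.074,4,t2);pt("rimFB","top",(105,341),.074,4,t2)
im=d["top"]["image"][:,:,::-1]
cv2.imwrite("pics/tz3.png",cv2.resize(im[145:285,380:520],None,fx=4,fy=4,interpolation=2))
E
python3 bars.py
```

```text
EA top c [0.6102 0.0974] ang 29.7 len 0.0593
EA side c [0.6127 0.0992] ang 28.4 len 0.0579
EB top c [ 0.6106 -0.0062] ang -2.9 len 0.0573
EB side c [ 0.6114 -0.0034] ang -6.1 len 0.0578
FA top c [0.5333 0.2874] ang 81.4 len 0.0642
FA side c [0.5347 0.2961] ang 80.5 len 0.0604
FB top c [0.4379 0.426 ] ang 27.2 len 0.0591
FB side c [0.4412 0.4302] ang 23.3 len 0.0625
sw top c [ 0.4153 -0.024 ] ang -13.6 len 0.0622
sw side c [ 0.4154 -0.0194] ang -9.9 len 0.0624
ra top [0.6135 0.1056 0.045 ]
rb top [ 0.6161 -0.0031  0.045 ]
rc top [ 0.6217 -0.1106  0.045 ]
rc side [ 0.6219 -0.1093  0.045 ]
rb side [ 0.616  -0.0019  0.045 ]
box top [0.4494 0.031  0.05  ]
box top [ 0.4708 -0.0614  0.05  ]
box top [ 0.3807 -0.0809  0.05  ]
box top [0.3592 0.0104 0.05  ]
warm top [0.6954 0.1675 0.045 ]
warm top [ 0.7104 -0.1628  0.045 ]
warm top [ 0.5393 -0.1724  0.045 ]
warm top [0.52   0.1599 0.045 ]
dots top [0.4418 0.0161 0.05  ]
dots top [ 0.4594 -0.0515  0.05  ]
rimA top [0.6134 0.0991 0.115 ]
rimB top [ 0.6117 -0.0061  0.115 ]
rimFA top [0.5316 0.2881 0.074 ]
rimFB top [0.4409 0.4246 0.074 ]
```

View pics/tz3.png

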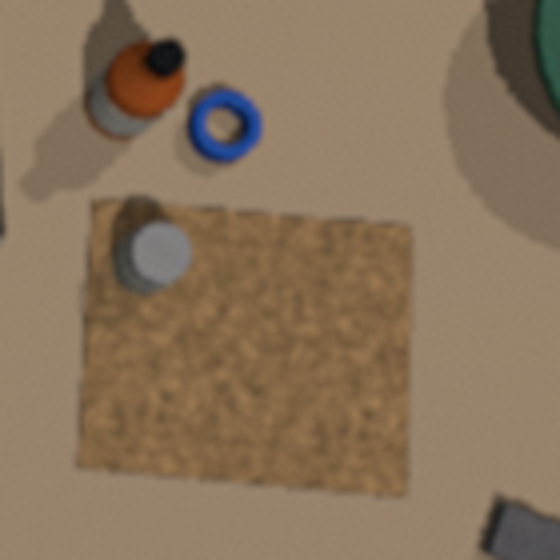

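Box centre and bar agree on the switch axis, about (0.415, -0.024), with the bar pointing about -12°. The tool's y axis is already almost perpendicular to the bar, so I'll move above the switch.

```bash
python3 -m crank '[[0,0,0,-0.029,-0.039,0,0],[0,0,0,-0.029,-0.039,0,0],[0,0,0,-0.029,-0.039,0,0],[0,0,0,-0.029,-0.039,0,0],[0,0,0,-0.029,-0.039,0,0],[0,0,0,-0.029,-0.039,0,0],[0,0,0,-0.029,-0.039,0,0]]'; python3 -m crank '[[0,0,0,-0.029,-0.039,0,0],[0,0,0,-0.029,-0.039,0,0],[0,0,0,-0.029,-0.039,0,0],[0,0,0,-0.029,-0.039,0,0],[0,0,0,-0.029,-0.039,0,0],[0,0,0,-0.029,-0.039,0,0],[0,0,0,-0.029,-0.039,0,0],[0,0,0,0,0,0,0]]'
cat > tgt.py <<'E'
import sys
from h import *
# usage: tgt.py x y z [yawdeg of tool y]; prints remaining in tool axes
R=rpt(); s=ctrl.read_state()
if len(sys.argv)>3:
    D=np.array(list(map(float,sys.argv[1:4])))-s["tcp_pos"]
    if len(sys.argv)>4:
        cur=np.degrees(np.arctan2(R[1,1],R[0,1])); w=float(sys.argv[4])-cur; w=(w+90)%180-90
        print("turn world deg",w.round(2)," -> tool z rad",np.radians(-w).round(4),"q6 after approx",(s["joint_positions"][5]-np.radians(w)).round(2))
    print("tool shift",(R.T@D).round(4))
E
python3 tgt.py .415 -.024 .17 77; python3 - <<'E'
from h import *
d=vision.get_image("wrist");cv2.imwrite("pics/w1.png",d["image"][:,:,::-1])
E
```

```text
time: 2.25
tcp_pos: [0.2838, 0.2895, 0.2148]
orientation: [0.389, 3.117, 0.001]
wrist_force: [0.9, 0.4, 0.7]
width: 1.004
time: 3.05
tcp_pos: [0.415, -0.0281, 0.215]
orientation: [0.398, 3.114, -0.002]
wrist_force: [0.1, 0.8, 0.6]
width: 1.002
t 3.05 tcp [ 0.415  -0.0281  0.215 ] x [-0.968  0.252 -0.002] y [ 0.252  0.968 -0.001] z [ 0.002 -0.002 -1.   ] F [0.1 0.8 0.6] w 1.002 q [-0.07  0.02  2.05 -0.    1.07 -1.39]
turn world deg 1.57  -> tool z rad -0.0274 q6 after approx -1.41
tool shift [0.0011 0.0041 0.045 ]
```

View pics/w1.png

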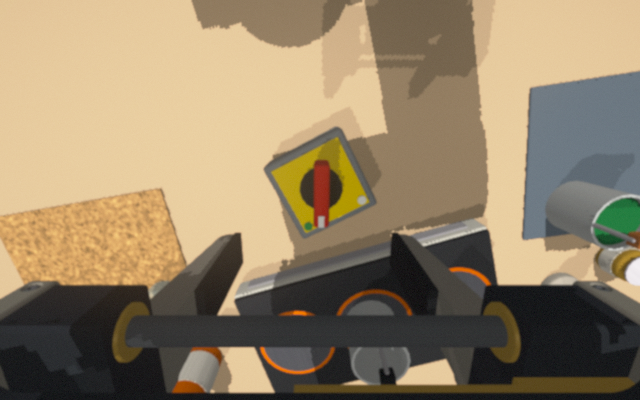

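The wrist view shows the red bar vertical at column ~321, so it lies along tool x and is centred. Descend and grip gently.

```bash
python3 -m crank '[[0,0,0,0.001,0.004,0.04,0],[0,0,0,0,0,0.04,0],[0,0,0,0,0,0.035,0],[0,0,0,0,0,0.03,0],[0,0,0,0,0,0,0]]'; python3 tgt.py .415 -.024 .068 78;  python3 -m crank '[[0,0,0,0,0,0,0.6],[0,0,0,0,0,0,0.95],[0,0,0,0,0,0,0.95],[0,0,0,0,0,0,0.95],[0,0,0,0,0,0,0.95],[0,0,0,0,0,0,0.95]]' 15; python3 tgt.py .415 -.024 .068 78
```

```text
time: 3.6
tcp_pos: [0.4098, -0.018, 0.0669]
orientation: [-0.387, -3.111, 0.0]
wrist_force: [0.0, 0.8, -0.4]
width: 1.001
t 3.6 tcp [ 0.4098 -0.018   0.0669] x [-0.97   0.245  0.007] y [ 0.245  0.97  -0.001] z [-0.007  0.001 -1.   ] F [ 0.   0.8 -0.4] w 1.001 q [-0.05  0.25  2.2   0.    0.7  -1.37]
turn world deg 2.18  -> tool z rad -0.038 q6 after approx -1.41
tool shift [-0.0065 -0.0045 -0.0011]
time: 4.2
tcp_pos: [0.4132, -0.0193, 0.0699]
orientation: [0.39, 3.117, 0.0]
wrist_force: [-1.5, 0.0, 0.1]
width: 0.503
t 4.2 tcp [ 0.4132 -0.0193  0.0699] x [-0.969  0.246 -0.001] y [0.246 0.969 0.   ] z [ 0.001 -0.    -1.   ] F [-1.5  0.   0.1] w 0.503 q [-0.05  0.25  2.19  0.    0.7  -1.37]
turn world deg 2.26  -> tool z rad -0.0395 q6 after approx -1.41
tool shift [-0.0029 -0.0041  0.0019]
```

```bash
python3 -m crank '[[0,0,-0.02,-0.002,-0.004,0,0.95],[0,0,0,0,0,0,0.95],[0,0,0,0,0,0,0.95],[0,0,0,0,0,0,0.95],[0,0,0,0,0,0,0.95],[0,0,0,0,0,0,0.95]]' 15; python3 tgt.py .415 -.024 .068 78
```

```text
time: 4.8
tcp_pos: [0.4139, -0.0228, 0.0696]
orientation: [-0.361, -3.121, -0.002]
wrist_force: [0.1, 6.6, 0.5]
width: 0.172
t 4.8 tcp [ 0.4139 -0.0228  0.0696] x [-0.974  0.228  0.   ] y [0.228 0.974 0.001] z [-0.     0.001 -1.   ] F [0.1 6.6 0.5] w 0.172 q [-0.06  0.25  2.19  0.    0.7  -1.4 ]
turn world deg 1.18  -> tool z rad -0.0206 q6 after approx -1.42
tool shift [-0.0013 -0.0009  0.0016]
```

```bash
python3 -m crank '[[0,0,0,0,0.002,0,0.95],[0,0,-0.1,0,0,0,0.95],[0,0,-0.1,0,0,0,0.95],[0,0,-0.1,0,0,0,0.95],[0,0,-0.1,0,0,0,0.95],[0,0,-0.1,0,0,0,0.95],[0,0,-0.1,0,0,0,0.95],[0,0,-0.1,0,0,0,0.95]]' 25; python3 tgt.py .415 -.024 .068 138;python3 -m crank '[[0,0,-0.1,0,0,0,0.95],[0,0,-0.1,0,0,0,0.95],[0,0,-0.05,0,0,0,0.95],[0,0,0,0,0,0,0.95]]' 25; python3 tgt.py .415 -.024 .068 138; python3 -c "
from h import *
print(ctrl.read_state()['moment'])"
```

```text
time: 5.6
tcp_pos: [0.4142, -0.024, 0.0697]
orientation: [0.743, -3.051, 0.006]
wrist_force: [-1.8, -22.4, 1.3]
width: 0.171
t 5.6 tcp [ 0.4142 -0.024   0.0697] x [-0.888 -0.46   0.002] y [-0.46   0.888 -0.004] z [-0.    -0.004 -1.   ] F [ -1.8 -22.4   1.3] w 0.171 q [-0.06  0.25  2.19 -0.01  0.7  -2.1 ]
turn world deg 20.64  -> tool z rad -0.3602 q6 after approx -2.46
tool shift [-0.0007 -0.0004  0.0017]
time: 6.0
tcp_pos: [0.4146, -0.0244, 0.0697]
orientation: [1.115, -2.936, 0.007]
wrist_force: [-1.6, -24.9, 0.4]
width: 0.17
t 6.0 tcp [ 0.4146 -0.0244  0.0697] x [-0.748 -0.664  0.003] y [-0.664  0.748 -0.004] z [ 0.    -0.005 -1.   ] F [ -1.6 -24.9   0.4] w 0.17 q [-0.06  0.25  2.19 -0.01  0.7  -2.35]
turn world deg 6.42  -> tool z rad -0.1121 q6 after approx -2.46
tool shift [-0.0006  0.0001  0.0017]
[-4.4200451  0.0765002 -0.0168532]
```

```bash
python3 -m crank '[[0,0,0,0.001,-0.001,0,0.95],[0,0,-0.07,0,0,0,0.95],[0,0,0,0,0,0,0.95]]' 25; python3 tgt.py .415 -.024 .068 138; python3 -m crank '[[0,0,-0.06,0,0,0,0.95],[0,0,-0.03,0,0,0,0.95],[0,0,0,0,0,0,0.95]]' 25; python3 tgt.py .415 -.024 .068 138; python3 -c "
from h import *
print(ctrl.read_state()['moment'])"
```

```text
time: 6.3
tcp_pos: [0.4146, -0.0246, 0.0697]
orientation: [1.214, -2.897, 0.004]
wrist_force: [0.5, -14.4, -0.4]
width: 0.177
t 6.3 tcp [ 0.4146 -0.0246  0.0697] x [-0.701 -0.713  0.001] y [-0.713  0.701 -0.002] z [ 0.001 -0.003 -1.   ] F [  0.5 -14.4  -0.4] w 0.177 q [-0.06  0.25  2.19 -0.    0.7  -2.42]
turn world deg 2.53  -> tool z rad -0.0442 q6 after approx -2.47
tool shift [-0.0007  0.0002  0.0017]
time: 6.6
tcp_pos: [0.4148, -0.0245, 0.0697]
orientation: [-1.34, 2.841, -0.004]
wrist_force: [0.7, -12.5, -1.0]
width: 0.191
t 6.6 tcp [ 0.4148 -0.0245  0.0697] x [-0.636 -0.772  0.001] y [-0.772  0.636 -0.002] z [ 0.001 -0.002 -1.   ] F [  0.7 -12.5  -1. ] w 0.191 q [-0.06  0.25  2.19 -0.    0.7  -2.51]
turn world deg -2.51  -> tool z rad 0.0437 q6 after approx -2.47
tool shift [-0.0005  0.0001  0.0017]
[-2.34077648 -0.11334959 -0.83717029]
```

The moment rose to 0.84 N m and the pads opened as they slipped, so the off stop is reached. Release, retreat and check.

```bash
python3 -m crank '[[0,0,0.06,0,0,0,0.95],[0,0,0,0,0,0,0.3],[0,0,0,0,0,0,0.3],[0,0,0,0,0,0,0.3],[0,0,0,0,0,-0.03,0.3],[0,0,0,0,0,-0.05,0.3],[0,0,0,0,0,-0.05,0.3],[0,0,0,0,0,-0.05,0.3]]'; python3 tgt.py .61 -.005 .25 89; python3 - <<'E'
from h import *
d=vision.get_image("wrist");cv2.imwrite("pics/w2.png",d["image"][:,:,::-1])
E
```

```text
time: 7.4
tcp_pos: [0.4136, -0.0228, 0.2515]
orientation: [1.255, -2.88, -0.001]
wrist_force: [1.2, 0.4, -0.5]
width: 0.7
t 7.4 tcp [ 0.4136 -0.0228  0.2515] x [-0.681 -0.732  0.   ] y [-0.732  0.681  0.   ] z [-0.  0. -1.] F [ 1.2  0.4 -0.5] w 0.7 q [-0.06 -0.03  2.01  0.    1.16 -2.45]
turn world deg -48.09  -> tool z rad 0.8393 q6 after approx -1.61
tool shift [-0.1468 -0.1317  0.0014]
```

View pics/w2.png

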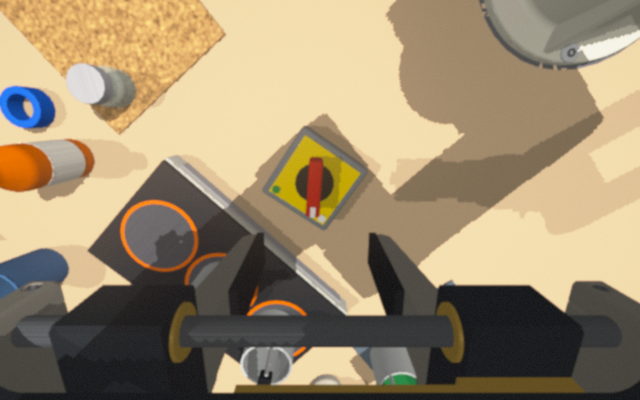

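The bar's white end now points at the white (off) dot, at (320,218), so the switch is off. Next I turn and look at the pots from above.

```bash
python3 -m crank '[[0,0,0.148,0,0,-0.02,0.2],[0,0,0.148,0,0,-0.02,0.2],[0,0,0.148,0,0,0,0.2],[0,0,0.148,0,0,0,0.2],[0,0,0.148,0,0,0,0.2],[0,0,0.148,0,0,0,0.2],[0,0,0,0,0,0,0.2]]'; python3 tgt.py .53 -.005 .29 85; python3 - <<'E'
from h import *
for n in("wrist","top","side"):
  d=vision.get_image(n);cv2.imwrite(f"pics/{n}3.png",d["image"][:,:,::-1])
E
```

```text
time: 8.15
tcp_pos: [0.4141, -0.0229, 0.2894]
orientation: [-0.108, -3.14, -0.0]
wrist_force: [0.2, 0.3, -0.0]
width: 0.801
t 8.15 tcp [ 0.4141 -0.0229  0.2894] x [-0.998  0.068  0.   ] y [0.068 0.998 0.   ] z [-0.  0. -1.] F [ 0.2  0.3 -0. ] w 0.801 q [-0.06 -0.06  1.96  0.    1.25 -1.56]
turn world deg -1.08  -> tool z rad 0.0188 q6 after approx -1.54
tool shift [-0.1144  0.0258 -0.0006]
```

View pics/wrist3.png

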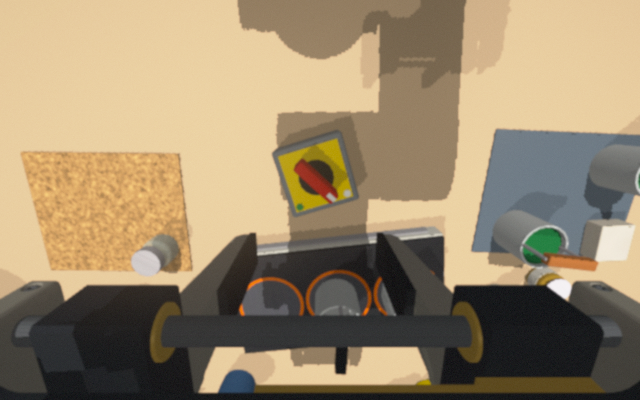

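View pics/top3.png

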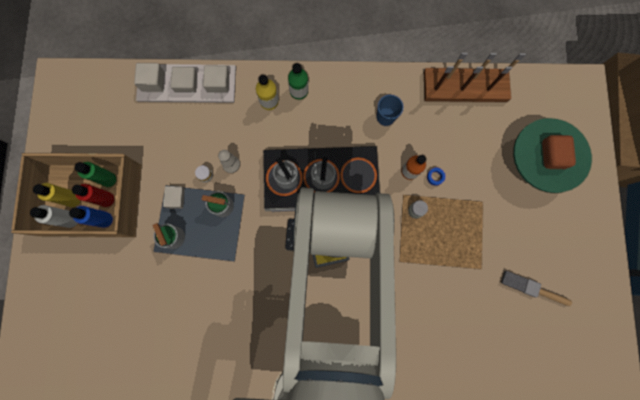

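```bash
python3 -m crank '[[0,0,0,-0.04,0.004,0,0.2],[0,0,0,-0.04,0.004,0,0.2],[0,0,0,-0.04,0.004,0,0.2],[0,0,0,-0.04,0.004,0,0.2],[0,0,0,-0.036,0.015,0,0.2],[0,0,0,0,0,0,0.2],[0,0,0,0,0,0,0.2]]'; python3 tgt.py .611 -.005 .141 85; python3 - <<'E'
from h import *
d=vision.get_image("wrist");cv2.imwrite(f"pics/w4.png",d["image"][:,:,::-1])
print(w2px(d,[.611,-.005,.165]),w2px(d,[.6125,.098,.165]))
for q in("empty_1","isolator_grip"):
  for r in nets.silhouettes("wrist",q): print(q,r["confidence"],r["centre"],r["region"].sum())
E
```

```text
time: 9.0
tcp_pos: [0.6117, -0.0051, 0.2886]
orientation: [-0.1, -3.138, 0.0]
wrist_force: [-1.2, 0.1, 0.8]
width: 0.8
t 9.0 tcp [ 0.6117 -0.0051  0.2886] x [-0.998  0.064  0.002] y [ 0.064  0.998 -0.   ] z [-0.002 -0.    -1.   ] F [-1.2  0.1  0.8] w 0.8 q [-0.01  0.27  1.58 -0.    1.29 -1.52]
turn world deg -1.33  -> tool z rad 0.0233 q6 after approx -1.49
tool shift [0.0005 0.     0.1476]
[315.92044538 194.85150187] [417.75078378 189.92900815]
empty_1 0.92 [316.7, 182.8] 2928
empty_1 0.61 [402.1, 178.1] 3362
empty_1 0.49 [290.4, 17.1] 1450
isolator_grip 0.56 [292.6, 21.0] 1401
```

View pics/w4.png

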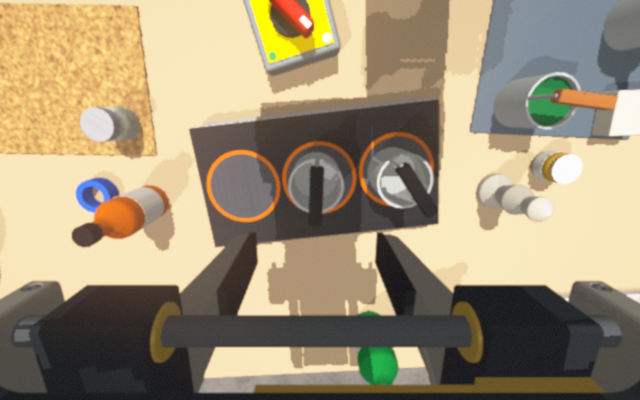

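Bar B runs from (317,167) to (315,225) in the wrist view, centred at (316,196) against a predicted (316,195). Descend and grasp.

```bash
python3 -m crank '[[0,0,0,0,0,0.04,0.3],[0,0,0,0,0,0.04,0.3],[0,0,0,0,0,0.04,0.3],[0,0,0,0,0,0.027,0.3],[0,0,0,0,0,0,0.4],[0,0,0,0,0,0,0.5]]'; python3 tgt.py .611 -.005 .141 85;python3 -m crank '[[0,0,0,0,0,0,0.95],[0,0,0,0,0,0,0.95],[0,0,0,0,0,0,0.95],[0,0,0,0,0,0,0.95],[0,0,0,0,0,0,0.95],[0,0,0,0,0,0,0.95],[0,0,0,0,0,0,0.95],[0,0,0,0,0,0,0.95]]' 30; python3 tgt.py .611 -.005 .141 85
```

```text
time: 9.75
tcp_pos: [0.6117, -0.0055, 0.1436]
orientation: [0.105, 3.14, -0.0]
wrist_force: [0.4, 0.1, -0.5]
width: 0.549
t 9.75 tcp [ 0.6117 -0.0055  0.1436] x [-0.998  0.067 -0.   ] y [ 0.067  0.998 -0.   ] z [ 0. -0. -1.] F [ 0.4  0.1 -0.5] w 0.549 q [-0.01  0.41  1.73 -0.    1.01 -1.52]
turn world deg -1.18  -> tool z rad 0.0206 q6 after approx -1.49
tool shift [0.0008 0.0004 0.0026]
time: 10.55
tcp_pos: [0.6122, -0.0052, 0.1431]
orientation: [0.105, 3.139, 0.0]
wrist_force: [-1.0, -0.2, 5.5]
width: 0.15
t 10.55 tcp [ 0.6122 -0.0052  0.1431] x [-0.998  0.067 -0.001] y [0.067 0.998 0.   ] z [ 0.001  0.    -1.   ] F [-1.  -0.2  5.5] w 0.15 q [-0.01  0.41  1.73  0.    1.01 -1.52]
turn world deg -1.17  -> tool z rad 0.0205 q6 after approx -1.49
tool shift [0.0012 0.0001 0.0021]
```

```bash
python3 - <<'E'
from h import *
d=vision.get_image("side")
im=cv2.imread("pics/top0.png"); 
dd=vision.get_image("top")
T=lambda p:(np.array(p)+.5)/4-.5+np.array((380,145))
C=np.array([px2w(dd,T(p),.004) for p in((93,200),(412,225),(408,495),(78,467))]);print(C.round(4),C.mean(0))
print("jar cap",px2w(dd,T((162,253)),.06),"reel",px2w(dd,T((225,127)),.02),"bottle cap",px2w(dd,T((165,58)),.15))
for a in((0.49,-.40),(.41,-.31),(.41,-.42)): print(a,w2px(dd,[*a,.004]))
E
```

```text
[[ 0.5729 -0.2473  0.004 ]
 [ 0.5564 -0.4846  0.004 ]
 [ 0.3581 -0.4699  0.004 ]
 [ 0.376  -0.2312  0.004 ]] [ 0.46582831 -0.35824904  0.004     ]
jar cap [ 0.52514612 -0.28315698  0.06      ] reel [ 0.62601214 -0.34337227  0.02      ] bottle cap [ 0.64320634 -0.26658504  0.15      ]
(0.49, -0.4) [455.33094019 222.79030125]
(0.41, -0.31) [425.84007244 249.81651813]
(0.41, -0.42) [463.49498372 250.16955164]
```

EB is gripped (width 0.15, about 14 mm). Lift it and carry it to the far part of the cork, (0.49, -0.41).

```bash
python3 -m crank '[[0,0,0,0,0,-0.02,0.95],[0,0,0,0,0,-0.035,0.95],[0,0,0,0,0,-0.04,0.95],[0,0,0,0,0,-0.035,0.95],[0,0,0,0.006,-0.025,0,0.95],[0,0,0,0.0105,-0.0455,0,0.95],[0,0,0,0.0105,-0.0455,0,0.95],[0,0,0,0.0105,-0.0455,0,0.95]]';python3 tgt.py;  python3 -m crank '[[0,0,0,0.0105,-0.0455,0,0.95],[0,0,0,0.0105,-0.0455,0,0.95],[0,0,0,0.0105,-0.0455,0,0.95],[0,0,0,0.0105,-0.0455,0,0.95],[0,0,0,0.0105,-0.0455,0,0.95],[0,0,0,0.006,-0.025,0,0.95],[0,0,0,0,0,0,0.95],[0,0,0,0,0,0,0.95]]'; python3 tgt.py .49 -.41 .102; python3 - <<'E'
from h import *
for n in("wrist","top"):
  d=vision.get_image(n);cv2.imwrite(f"pics/{n}5.png",d["image"][:,:,::-1])
E
```

```text
time: 11.45
tcp_pos: [0.5627, -0.1651, 0.272]
orientation: [-0.103, -3.139, -0.0]
wrist_force: [0.6, -0.6, -1.8]
width: 0.152
t 11.45 tcp [ 0.5627 -0.1651  0.272 ] x [-0.998  0.066  0.001] y [0.066 0.998 0.   ] z [-0.001  0.    -1.   ] F [ 0.6 -0.6 -1.8] w 0.152 q [-0.29  0.24  1.65 -0.    1.25 -1.79]
time: 12.25
tcp_pos: [0.4879, -0.4118, 0.2717]
orientation: [-0.107, -3.139, -0.002]
wrist_force: [-0.0, 0.2, -2.3]
width: 0.149
t 12.25 tcp [ 0.4879 -0.4118  0.2717] x [-0.998  0.068  0.001] y [0.068 0.998 0.001] z [-0.001  0.001 -1.   ] F [-0.   0.2 -2.3] w 0.149 q [-0.7   0.33  1.54  0.    1.28 -2.21]
tool shift [-0.0022  0.0017  0.1697]
```

View pics/wrist5.png

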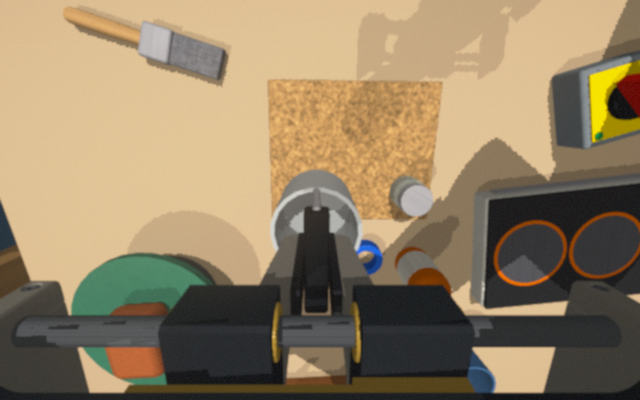

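View pics/top5.png

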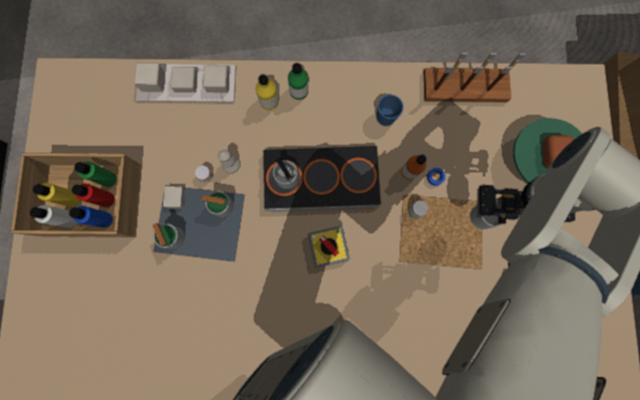

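The pot hangs upright in the grip over the cork. Lower it.

```bash
python3 -m crank '[[0,0,0,-0.002,0.002,0.04,0.95],[0,0,0,0,0,0.045,0.95],[0,0,0,0,0,0.04,0.95],[0,0,0,0,0,0.025,0.95],[0,0,0,0,0,0.01,0.95],[0,0,0,0,0,0.005,0.95],[0,0,0,0,0,0,0.95],[0,0,0,0,0,0,0.95]]'; python3 tgt.py .49 -.41 .102;python3 -m crank '[[0,0,0,0,0,0.002,0.95],[0,0,0,0,0,0.002,0.95],[0,0,0,0,0,0,0.95]]'; python3 tgt.py .49 -.41 .102
```

```text
time: 13.15
tcp_pos: [0.4916, -0.4106, 0.1092]
orientation: [0.104, 3.138, -0.002]
wrist_force: [0.1, 0.1, -2.1]
width: 0.151
t 13.15 tcp [ 0.4916 -0.4106  0.1092] x [-0.998  0.066 -0.002] y [ 0.066  0.998 -0.001] z [ 0.002 -0.002 -1.   ] F [ 0.1  0.1 -2.1] w 0.151 q [-0.7   0.49  1.69  0.    0.97 -2.2 ]
tool shift [0.0017 0.0005 0.0072]
time: 13.45
tcp_pos: [0.4906, -0.4102, 0.1038]
orientation: [0.105, 3.14, -0.0]
wrist_force: [-0.0, -0.1, -2.6]
width: 0.147
t 13.45 tcp [ 0.4906 -0.4102  0.1038] x [-0.998  0.067 -0.   ] y [ 0.067  0.998 -0.   ] z [ 0. -0. -1.] F [-0.  -0.1 -2.6] w 0.147 q [-0.7   0.49  1.69 -0.    0.96 -2.2 ]
tool shift [0.0006 0.0001 0.0018]
```

```bash
python3 -m crank '[[0,0,0,0,0,0.002,0.95],[0,0,0,0,0,0,0.95]]'; python3 -m crank '[[0,0,0,0,0,0.002,0.95],[0,0,0,0,0,0,0.95]]'
```

```text
time: 13.65
tcp_pos: [0.491, -0.4107, 0.1023]
orientation: [0.105, 3.139, -0.002]
wrist_force: [-1.4, -1.0, 3.1]
width: 0.147
time: 13.85
tcp_pos: [0.4912, -0.411, 0.1022]
orientation: [0.105, 3.138, -0.003]
wrist_force: [-5.4, 2.6, 18.4]
width: 0.147
```

Contact; release and lift.

```bash
python3 -m crank '[[0,0,0,0,0,-0.002,0.9],[0,0,0,0,0,0,0.5],[0,0,0,0,0,0,0.4],[0,0,0,0,0,0,0.4],[0,0,0,0,0,0,0.4],[0,0,0,0,0,0,0.4],[0,0,0,0,0,-0.03,0.4],[0,0,0,0,0,-0.045,0.3]]'; python3 -m crank '[[0,0,0,0,0,-0.05,0.3],[0,0,0,0,0,-0.05,0.3],[0,0,0,-0.008,0.047,0,0.3],[0,0,0,-0.008,0.047,0,0.3],[0,0,0,-0.008,0.047,0,0.3],[0,0,0,-0.008,0.047,0,0.3],[0,0,0,-0.008,0.047,0,0.3],[0,0,0,-0.008,0.047,0,0.3]]'; python3 -m crank '[[0,0,0,-0.008,0.047,0,0.3],[0,0,0,-0.008,0.047,0,0.3],[0,0,0,-0.008,0.047,0,0.3],[0,0,0,-0.008,0.047,0,0.3],[0,0,0,-0.008,0.047,0,0.3],[0,0,0,0,0,0,0.3]]'; python3 tgt.py .6125 .098 .28 119
python3 - <<'E'
from h import *
for n in("wrist","top"):
  d=vision.get_image(n);cv2.imwrite(f"pics/{n}6.png",d["image"][:,:,::-1])
E
```

```text
time: 14.65
tcp_pos: [0.489, -0.4087, 0.1745]
orientation: [-0.105, -3.135, -0.006]
wrist_force: [0.3, -1.1, 0.2]
width: 0.667
time: 15.45
tcp_pos: [0.5574, -0.13, 0.2767]
orientation: [0.105, 3.139, -0.0]
wrist_force: [0.3, -0.8, -0.3]
width: 0.699
time: 16.05
tcp_pos: [0.6137, 0.1051, 0.2763]
orientation: [0.098, 3.14, 0.003]
wrist_force: [0.5, 0.2, -0.1]
width: 0.698
t 16.05 tcp [0.6137 0.1051 0.2763] x [-0.998  0.062 -0.   ] y [0.062 0.998 0.002] z [ 0.     0.002 -1.   ] F [ 0.5  0.2 -0.1] w 0.698 q [ 0.17  0.3   1.57  0.    1.27 -1.34]
turn world deg 32.58  -> tool z rad -0.5687 q6 after approx -1.91
tool shift [ 0.0007 -0.0071 -0.0037]
```

View pics/wrist6.png

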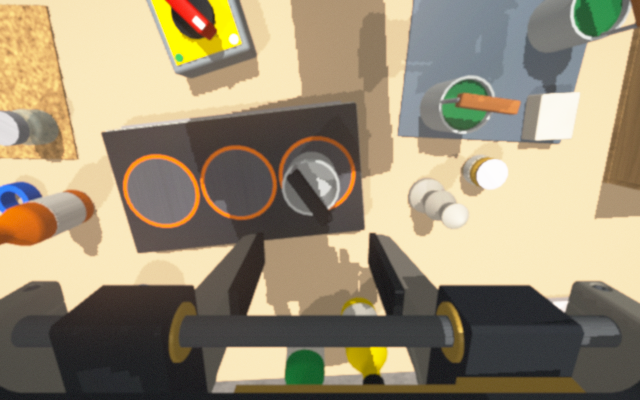

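View pics/top6.png

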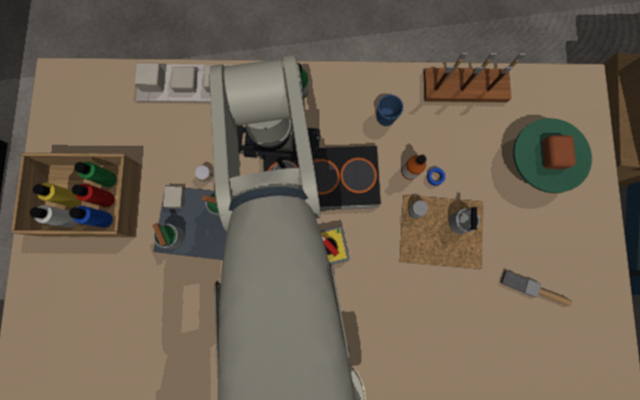

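EB stands on the cork at about (463,220). EA's bar runs from (290,173) to (327,217) in the wrist view; I measure it there.

```bash
cat > wbar.py <<'E'
import sys
from h import *
a=list(map(float,sys.argv[1:6])); d=vision.get_image("wrist")
A=px2w(d,a[:2],a[4]);B=px2w(d,a[2:4],a[4]);v=B-A
ang=np.degrees(np.arctan2(v[1],v[0])); print("c",((A+B)/2).round(4),"ang",ang.round(1),"y-yaw",(ang+90).round(1),"len",np.linalg.norm(v).round(4))
E
python3 wbar.py 290 173 327 217 .165
```

```text
c [0.6091 0.0941 0.165 ] ang 35.2 y-yaw 125.2 len 0.0569
```

```bash
python3 -m crank '[[0,0,0,0.003,-0.009,0.0,0.3],[0,0,-0.12,0,0,0,0.3],[0,0,-0.12,0,0,0,0.3],[0,0,-0.12,0,0,0,0.3],[0,0,-0.12,0,0,0,0.3],[0,0,-0.12,0,0,0,0.3],[0,0,0,0,0,0,0.3],[0,0,0,0,0,0,0.3]]'; python3 tgt.py .611 .096 .143 121
python3 - <<'E'
from h import *
d=vision.get_image("wrist");im=d["image"][:,:,::-1];cv2.imwrite("pics/w7.png",cv2.resize(im[130:260,250:390],None,fx=5,fy=5,interpolation=2))
print(w2px(d,[.611,.096,.165]))
E
```

```text
time: 17.0
tcp_pos: [0.6091, 0.0896, 0.2768]
orientation: [-0.82, 3.033, -0.0]
wrist_force: [0.1, -0.8, 0.0]
width: 0.701
t 17.0 tcp [0.6091 0.0896 0.2768] x [-0.864 -0.504  0.   ] y [-0.504  0.864 -0.   ] z [ 0. -0. -1.] F [ 0.1 -0.8  0. ] w 0.701 q [ 0.14  0.29  1.58 -0.    1.27 -1.96]
turn world deg 0.74  -> tool z rad -0.013 q6 after approx -1.97
tool shift [-0.0048  0.0046  0.1338]
[320.904404   203.22599485]
```

View pics/w7.png

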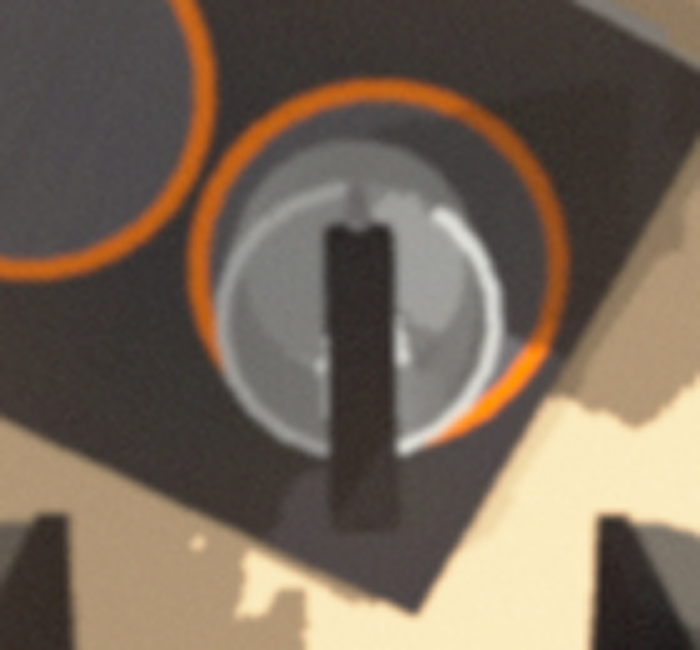

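The bar is aligned with the jaws and centred at (322,205), within 2 px of the prediction. Grasp.

```bash
python3 -m crank '[[0,0,0,-0.005,0.005,0.03,0.3],[0,0,0,0,0,0.04,0.3],[0,0,0,0,0,0.035,0.3],[0,0,0,0,0,0.027,0.3],[0,0,0,0,0,0,0.4],[0,0,0,0,0,0,0.5]]'; python3 tgt.py .6115 .0965 .143 ;python3 -m crank '[[0,0,0,0,0,0,0.95],[0,0,0,0,0,0,0.95],[0,0,0,0,0,0,0.95],[0,0,0,0,0,0,0.95],[0,0,0,0,0,0,0.95],[0,0,0,0,0,0,0.95],[0,0,0,0,0,0,0.95]]' 30; python3 tgt.py .611 .0965 .143
```

```text
time: 17.65
tcp_pos: [0.6112, 0.0977, 0.1451]
orientation: [0.825, -3.031, -0.0]
wrist_force: [1.0, -0.0, 0.1]
width: 0.549
t 17.65 tcp [0.6112 0.0977 0.1451] x [-0.862 -0.507  0.   ] y [-0.507  0.862  0.   ] z [-0. -0. -1.] F [ 1.  -0.   0.1] w 0.549 q [ 0.16  0.42  1.71 -0.    1.02 -1.95]
tool shift [ 0.0004 -0.0012  0.0021]
time: 18.35
tcp_pos: [0.6113, 0.0979, 0.1451]
orientation: [-0.827, 3.03, -0.0]
wrist_force: [-2.1, -0.7, 6.2]
width: 0.147
t 18.35 tcp [0.6113 0.0979 0.1451] x [-0.861 -0.508 -0.   ] y [-0.508  0.861 -0.   ] z [ 0. -0. -1.] F [-2.1 -0.7  6.2] w 0.147 q [ 0.16  0.41  1.71 -0.    1.02 -1.95]
tool shift [ 0.001  -0.0011  0.0021]
```

```bash
python3 -m crank '[[0,0,0,0,0,-0.02,0.95],[0,0,0,0,0,-0.035,0.95],[0,0,0,0,0,-0.04,0.95],[0,0,0,0,0,-0.035,0.95],[0,0,0,0.02,-0.0135,0,0.95],[0,0,0,0.037,-0.0243,0,0.95],[0,0,0,0.037,-0.0243,0,0.95],[0,0,0,0.037,-0.0243,0,0.95]]';  python3 -m crank '[[0,0,0,0.037,-0.0243,0,0.95],[0,0,0,0.037,-0.0243,0,0.95],[0,0,0,0.037,-0.0243,0,0.95],[0,0,0,0.037,-0.0243,0,0.95],[0,0,0,0.037,-0.0243,0,0.95],[0,0,0,0.037,-0.0243,0,0.95],[0,0,0,0.018,-0.011,0,0.95],[0,0,0,0,0,0,0.95]]'; python3 tgt.py .415 -.30 .104; python3 - <<'E'
from h import *
for n in("wrist",):
  d=vision.get_image(n);cv2.imwrite(f"pics/{n}8.png",d["image"][:,:,::-1])
E
```

```text
time: 19.15
tcp_pos: [0.5409, -0.044, 0.274]
orientation: [0.829, -3.029, -0.0]
wrist_force: [1.3, -1.0, -2.6]
width: 0.148
time: 19.95
tcp_pos: [0.4136, -0.3021, 0.2741]
orientation: [0.823, -3.031, -0.0]
wrist_force: [0.9, 1.2, -3.3]
width: 0.151
t 19.95 tcp [ 0.4136 -0.3021  0.2741] x [-0.863 -0.506  0.001] y [-0.506  0.863  0.   ] z [-0.001 -0.    -1.   ] F [ 0.9  1.2 -3.3] w 0.151 q [-0.63  0.12  1.8  -0.    1.22 -2.73]
tool shift [-0.0024  0.001   0.1701]
```

View pics/wrist8.png

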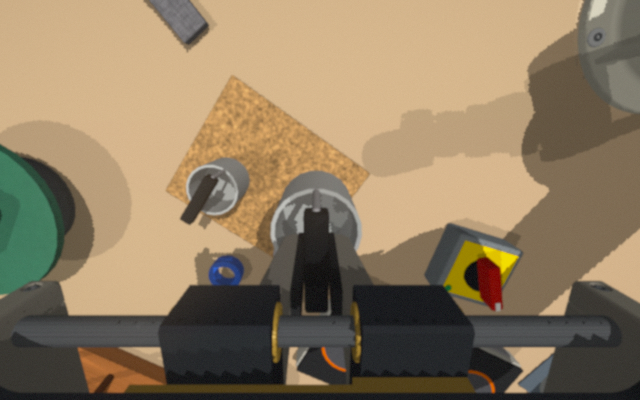

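EB stands on the cork at (215,187) and EA is held upright. Lower EA.

```bash
python3 -m crank '[[0,0,0,-0.002,0.001,0.04,0.95],[0,0,0,0,0,0.045,0.95],[0,0,0,0,0,0.04,0.95],[0,0,0,0,0,0.025,0.95],[0,0,0,0,0,0.01,0.95],[0,0,0,0,0,0.004,0.95],[0,0,0,0,0,0,0.95],[0,0,0,0,0,0,0.95]]'; python3 tgt.py .415 -.30 .104;python3 -m crank '[[0,0,0,0,0,0.003,0.95],[0,0,0,0,0,0.002,0.95],[0,0,0,0,0,0,0.95]]'; python3 tgt.py .415 -.30 .104
```

```text
time: 20.8
tcp_pos: [0.4174, -0.2986, 0.1119]
orientation: [-0.828, 3.029, -0.003]
wrist_force: [0.5, 0.4, -2.7]
width: 0.15
t 20.8 tcp [ 0.4174 -0.2986  0.1119] x [-0.861 -0.509 -0.001] y [-0.509  0.861 -0.002] z [ 0.002 -0.001 -1.   ] F [ 0.5  0.4 -2.7] w 0.15 q [-0.62  0.31  1.96  0.    0.87 -2.73]
tool shift [0.0028 0.     0.0079]
time: 21.1
tcp_pos: [0.4164, -0.2982, 0.1057]
orientation: [-0.827, 3.031, -0.0]
wrist_force: [-0.4, 0.6, -2.9]
width: 0.145
t 21.1 tcp [ 0.4164 -0.2982  0.1057] x [-0.861 -0.508 -0.   ] y [-0.508  0.861 -0.   ] z [ 0. -0. -1.] F [-0.4  0.6 -2.9] w 0.145 q [-0.62  0.32  1.97  0.    0.85 -2.73]
tool shift [ 0.0021 -0.0008  0.0017]
```

```bash
python3 -m crank '[[0,0,0,0,0,0.002,0.95],[0,0,0,0,0,0,0.95]]'; python3 -m crank '[[0,0,0,0,0,0.001,0.95],[0,0,0,0,0,0,0.95]]'
```

```text
time: 21.3
tcp_pos: [0.4168, -0.2988, 0.1042]
orientation: [-0.828, 3.03, -0.002]
wrist_force: [-1.6, -0.9, 4.2]
width: 0.148
time: 21.5
tcp_pos: [0.4169, -0.2991, 0.1041]
orientation: [-0.828, 3.03, -0.003]
wrist_force: [-4.3, -0.4, 14.6]
width: 0.151
```

```bash
python3 -m crank '[[0,0,0,0,0,-0.002,0.9],[0,0,0,0,0,0,0.5],[0,0,0,0,0,0,0.4],[0,0,0,0,0,0,0.4],[0,0,0,0,0,0,0.4],[0,0,0,0,0,0,0.4],[0,0,0,0,0,-0.03,0.4],[0,0,0,0,0,-0.045,0.3]]'; python3 -m crank '[[0,0,0,0,0,-0.05,0.3],[0,0,0,0,0,-0.05,0.3],[0,0,0,-0.0304,0.0344,0,0.3],[0,0,0,-0.0304,0.0344,0,0.3],[0,0,0,-0.0304,0.0344,0,0.3],[0,0,0,-0.0304,0.0344,0,0.3],[0,0,0,-0.0304,0.0344,0,0.3],[0,0,0,-0.0304,0.0344,0,0.3]]'; python3 -m crank '[[0,0,0,-0.0304,0.0344,0,0.3],[0,0,0,-0.0304,0.0344,0,0.3],[0,0,0,-0.0304,0.0344,0,0.3],[0,0,0,-0.0304,0.0344,0,0.3],[0,0,0,-0.0304,0.0344,0,0.3],[0,0,0,-0.0304,0.0344,0,0.3],[0,0,0,-0.0304,0.0344,0,0.3],[0,0,0.148,0,0,0,0.3]]';python3 -m crank '[[0,0,0.148,0,0,0,0.3],[0,0,0.148,0,0,0,0.3],[0,0,0.148,0,0,0,0.3],[0,0,0.148,0,0,0,0.3],[0,0,0.148,0,0,0,0.3],[0,0,0.148,0,0,0,0.3],[0,0,0.148,0,0,0,0.3]]';python3 -m crank '[[0,0,0.148,0,0,0,0.3],[0,0,0.148,0,0,0,0.3],[0,0,0.148,0,0,0,0.3],[0,0,0.148,0,0,0,0.3],[0,0,0.148,0,0,0,0.3],[0,0,0.148,0,0,0,0.3],[0,0,0.148,0,0,0,0.3],[0,0,0,0,0,0,0.3]]'
python3 tgt.py .533 .288 .27 -9
python3 - <<'E'
from h import *
for n in("wrist","top"):
  d=vision.get_image(n);cv2.imwrite(f"pics/{n}9.png",d["image"][:,:,::-1])
E
```

```text
time: 22.3
tcp_pos: [0.4148, -0.297, 0.1782]
orientation: [0.827, -3.027, -0.007]
wrist_force: [0.5, 0.1, 0.1]
width: 0.662
time: 23.1
tcp_pos: [0.4686, -0.0259, 0.2798]
orientation: [-0.827, 3.03, -0.0]
wrist_force: [0.4, -1.0, -0.6]
width: 0.703
time: 23.9
tcp_pos: [0.5299, 0.2927, 0.279]
orientation: [-0.605, 3.082, 0.002]
wrist_force: [1.3, -0.8, -0.0]
width: 0.698
time: 24.6
tcp_pos: [0.5293, 0.2878, 0.2794]
orientation: [-1.013, -2.973, 0.0]
wrist_force: [0.7, 0.1, -0.5]
width: 0.699
time: 25.4
tcp_pos: [0.5294, 0.2878, 0.2794]
orientation: [-2.349, -2.086, 0.0]
wrist_force: [-0.4, 0.4, 0.3]
width: 0.699
t 25.4 tcp [0.5294 0.2878 0.2794] x [ 0.118  0.993 -0.   ] y [ 0.993 -0.118 -0.   ] z [-0. -0. -1.] F [-0.4  0.4  0.3] w 0.699 q [ 0.5   0.26  1.61 -0.    1.27  0.61]
turn world deg -2.23  -> tool z rad 0.0389 q6 after approx 0.65
tool shift [0.0006 0.0036 0.0094]
```

View pics/wrist9.png

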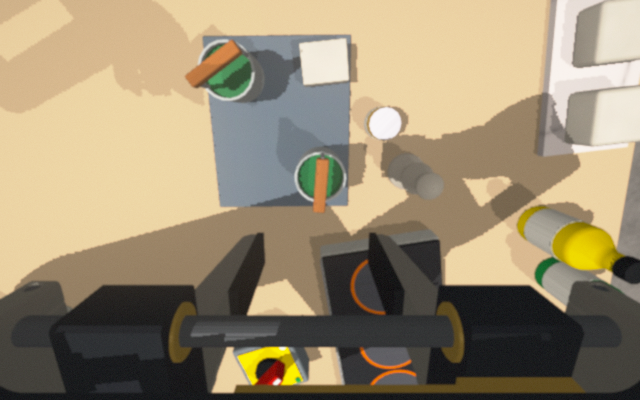

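View pics/top9.png

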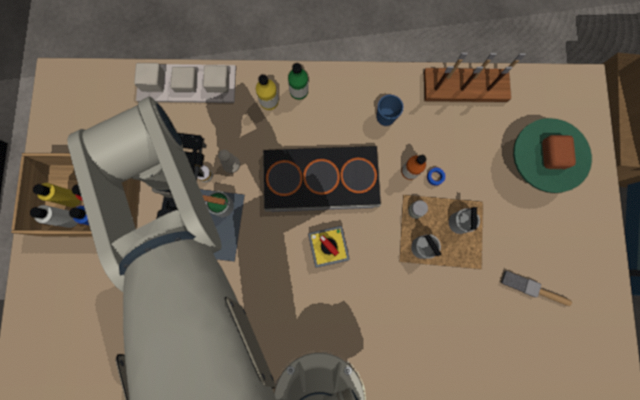

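Both empties stand on the cork at (463,220) and (427,247). FA's wooden bar runs from (322,159) to (319,212) in the wrist view, and FB's from (188,83) to (240,45).

```bash
python3 wbar.py 319.5 211 322 159 .124;python3 wbar.py 190 80 238 46 .124; python3 tgt.py .533 .288 .099 -9
```

```text
c [0.5356 0.2906 0.124 ] ang 81.1 y-yaw 171.1 len 0.0595
c [0.4429 0.4271 0.124 ] ang 25.0 y-yaw 115.0 len 0.0597
t 25.6 tcp [0.5294 0.2878 0.2795] x [ 0.112  0.994 -0.   ] y [ 0.994 -0.112 -0.   ] z [-0. -0. -1.] F [0.7 0.5 0.1] w 0.701 q [ 0.5   0.26  1.61 -0.    1.27  0.61]
turn world deg -2.55  -> tool z rad 0.0445 q6 after approx 0.65
tool shift [0.0006 0.0036 0.1805]
```

```bash
python3 -m crank '[[0,0,0.04,0.003,0.005,0.04,0.3],[0,0,0,0,0,0.045,0.3],[0,0,0,0,0,0.045,0.3],[0,0,0,0,0,0.03,0.3],[0,0,0,0,0,0.018,0.4],[0,0,0,0,0,0,0.5],[0,0,0,0,0,0,0.5]]'; python3 tgt.py .535 .290 .102 -9;python3 -m crank '[[0,0,0,0,0,0,0.95],[0,0,0,0,0,0,0.95],[0,0,0,0,0,0,0.95],[0,0,0,0,0,0,0.95],[0,0,0,0,0,0,0.95],[0,0,0,0,0,0,0.95],[0,0,0,0,0,0,0.95]]' 35; python3 tgt.py .535 .290 .102 -9
```

```text
time: 26.3
tcp_pos: [0.535, 0.2904, 0.102]
orientation: [-2.386, -2.043, 0.0]
wrist_force: [0.8, 0.1, -0.1]
width: 0.503
t 26.3 tcp [0.535  0.2904 0.102 ] x [ 0.154  0.988 -0.   ] y [ 0.988 -0.154 -0.   ] z [-0. -0. -1.] F [ 0.8  0.1 -0.1] w 0.503 q [0.49 0.45 1.76 0.   0.93 0.65]
turn world deg -0.14  -> tool z rad 0.0024 q6 after approx 0.65
tool shift [-0.0004  0.0001 -0.    ]
time: 27.0
tcp_pos: [0.535, 0.2903, 0.1022]
orientation: [2.388, 2.042, 0.001]
wrist_force: [-0.7, -1.5, 6.0]
width: 0.146
t 27.0 tcp [0.535  0.2903 0.1022] x [0.155 0.988 0.   ] y [ 0.988 -0.155  0.001] z [ 0.001  0.    -1.   ] F [-0.7 -1.5  6. ] w 0.146 q [ 0.49  0.45  1.76 -0.    0.93  0.65]
turn world deg -0.07  -> tool z rad 0.0012 q6 after approx 0.65
tool shift [-0.0003  0.      0.0002]
```

```bash
python3 -m crank '[[0,0,0,0,0,-0.02,0.95],[0,0,0,0,0,-0.045,0.95],[0,0,0,0,0,-0.045,0.95],[0,0,0,0,0,-0.04,0.95],[0,0,0,-0.017,0.0106,0,0.95],[0,0,0,-0.034,0.0212,0,0.95],[0,0,0,-0.034,0.0212,0,0.95],[0,0,0,-0.034,0.0212,0,0.95]]';  python3 -m crank '[[0,0,0,-0.034,0.0212,0,0.95],[0,0,0,-0.0176,0.0106,0,0.95],[0,0,0,0,0,0,0.95],[0,0,0,0,0,0,0.95]]'; python3 tgt.py .6135 .1055 .143; python3 - <<'E'
from h import *
for n in("wrist",):
  d=vision.get_image(n);cv2.imwrite(f"pics/{n}10.png",d["image"][:,:,::-1])
E
```

```text
time: 27.8
tcp_pos: [0.5894, 0.1599, 0.2509]
orientation: [-2.387, -2.042, 0.002]
wrist_force: [1.4, 0.5, -4.2]
width: 0.153
time: 28.2
tcp_pos: [0.6125, 0.105, 0.2507]
orientation: [-2.388, -2.039, 0.002]
wrist_force: [-0.9, 0.6, -3.1]
width: 0.148
t 28.2 tcp [0.6125 0.105  0.2507] x [ 0.157  0.988 -0.   ] y [ 0.988 -0.157 -0.002] z [-0.002  0.    -1.   ] F [-0.9  0.6 -3.1] w 0.148 q [0.17 0.32 1.6  0.   1.22 0.32]
tool shift [0.0007 0.0011 0.1077]
```

View pics/wrist10.png

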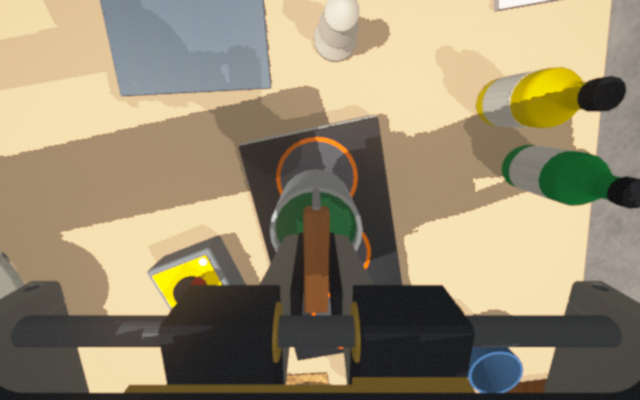

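Held upright over ring a, with the ring visible centred at column 317. Lower it.

```bash
python3 -m crank '[[0,0,0,0.001,0.001,0.035,0.95],[0,0,0,0,0,0.035,0.95],[0,0,0,0,0,0.022,0.95],[0,0,0,0,0,0.009,0.95],[0,0,0,0,0,0,0.95],[0,0,0,0,0,0.002,0.95],[0,0,0,0,0,0,0.95]]'; python3 tgt.py .6135 .1055 .143;python3 -m crank '[[0,0,0,0,0,0.002,0.95],[0,0,0,0,0,0,0.95]]';python3 -m crank '[[0,0,0,0,0,0.002,0.95],[0,0,0,0,0,0,0.95]]'
```

```text
time: 28.95
tcp_pos: [0.615, 0.1065, 0.1499]
orientation: [2.387, 2.041, 0.003]
wrist_force: [-0.5, 0.2, -4.1]
width: 0.148
t 28.95 tcp [0.615  0.1065 0.1499] x [0.155 0.988 0.001] y [ 0.988 -0.155  0.002] z [ 0.002  0.    -1.   ] F [-0.5  0.2 -4.1] w 0.148 q [0.17 0.42 1.7  0.   1.03 0.32]
tool shift [-0.0012 -0.0013  0.0069]
time: 29.15
tcp_pos: [0.6144, 0.1061, 0.1471]
orientation: [2.387, 2.041, 0.001]
wrist_force: [-0.3, -0.3, -3.9]
width: 0.146
time: 29.35
tcp_pos: [0.614, 0.106, 0.1445]
orientation: [-2.388, -2.041, 0.0]
wrist_force: [0.4, 0.4, -3.0]
width: 0.149
```

```bash
python3 -m crank '[[0,0,0,0,0,0.002,0.95],[0,0,0,0,0,0,0.95]]';python3 -m crank '[[0,0,0,0,0,0.001,0.95],[0,0,0,0,0,0,0.95]]'
```

```text
time: 29.55
tcp_pos: [0.6144, 0.1062, 0.1433]
orientation: [2.388, 2.041, 0.001]
wrist_force: [-1.1, 0.5, 3.3]
width: 0.143
time: 29.75
tcp_pos: [0.6146, 0.1062, 0.1433]
orientation: [2.387, 2.041, 0.002]
wrist_force: [-4.1, -0.1, 12.1]
width: 0.149
```

```bash
python3 -m crank '[[0,0,0,0,0,-0.002,0.9],[0,0,0,0,0,0,0.5],[0,0,0,0,0,0,0.4],[0,0,0,0,0,0,0.4],[0,0,0,0,0,0,0.4],[0,0,0,0,0,0,0.4],[0,0,0,0,0,-0.03,0.4],[0,0,0,0,0,-0.045,0.3]]'; python3 -m crank '[[0,0,0,0,0,-0.05,0.3],[0,0,0,0,0,0,0.3],[0,0,0,0.0363,-0.0277,0,0.3],[0,0,0,0.0363,-0.0277,0,0.3],[0,0,0,0.0363,-0.0277,0,0.3],[0,0,0,0.0363,-0.0277,0,0.3],[0,0,0,0.0363,-0.0277,0,0.3],[0,0,0,0.0363,-0.0277,0,0.3]]'; python3 -m crank '[[0,0,0,0.0363,-0.0277,0,0.3],[0,0,0,0.0363,-0.0277,0,0.3],[0,0,0.14,0,0,0,0.3],[0,0,0.14,0,0,0,0.3],[0,0,0.14,0,0,0,0.3],[0,0,0.14,0,0,0,0.3],[0,0,0.14,0,0,0,0.3],[0,0,0.14,0,0,0,0.3]]';python3 -m crank '[[0,0,0.14,0,0,0,0.3],[0,0,0,0,0,0,0.3],[0,0,0,0,0,0,0.3]]'
python3 tgt.py .442 .427 .102 -65
python3 - <<'E'
from h import *
for n in("wrist","top"):
  d=vision.get_image(n);cv2.imwrite(f"pics/{n}11.png",d["image"][:,:,::-1])
E
```

```text
time: 30.55
tcp_pos: [0.6122, 0.1057, 0.2167]
orientation: [-2.386, -2.04, 0.008]
wrist_force: [1.3, -0.2, 0.0]
width: 0.665
time: 31.35
tcp_pos: [0.4827, 0.3484, 0.2683]
orientation: [2.388, 2.041, 0.0]
wrist_force: [0.9, -0.0, 0.1]
width: 0.701
time: 32.15
tcp_pos: [0.4402, 0.4273, 0.2681]
orientation: [3.015, 0.882, -0.0]
wrist_force: [-0.2, 0.0, 1.1]
width: 0.703
time: 32.45
tcp_pos: [0.4403, 0.4273, 0.2683]
orientation: [3.066, 0.684, -0.0]
wrist_force: [-0.5, -0.6, 0.2]
width: 0.702
t 32.45 tcp [0.4403 0.4273 0.2683] x [ 0.905  0.425 -0.   ] y [ 0.425 -0.905  0.   ] z [-0. -0. -1.] F [-0.5 -0.6  0.2] w 0.702 q [0.77 0.29 1.6  0.   1.25 1.9 ]
turn world deg -0.15  -> tool z rad 0.0026 q6 after approx 1.9
tool shift [0.0015 0.001  0.1663]
```

View pics/wrist11.png

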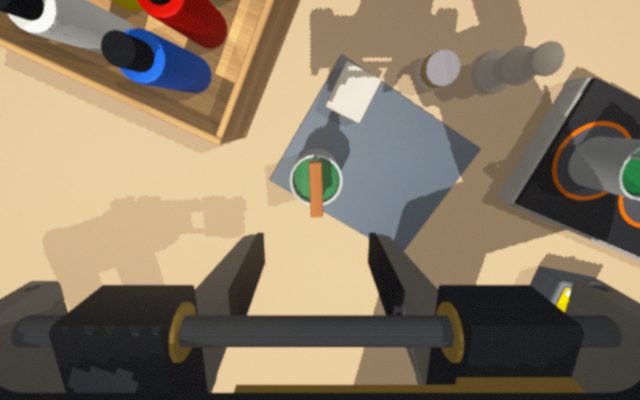

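View pics/top11.png

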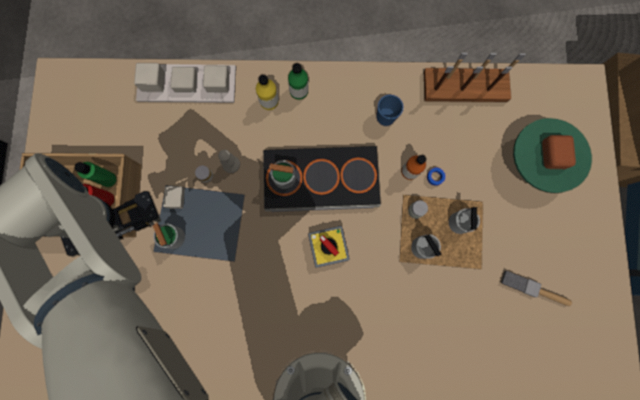

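The bar is aligned at (316,190), FA stands in ring a, and the empties are fine. The paint crate is close, so I check clearance before going down.

```bash
python3 wbar.py 316.5 216 316 164 .124; python3 - <<'E'
from h import *
d=vision.get_image("top"); s=vision.get_image("side")
im=cv2.imread("pics/top0.png")
for z in(.06,.1,.14,.18): print(z,"blue cap top",px2w(d,(76,213),z).round(3),"side",px2w(s,(283.5,66),z).round(3))
for z in(0,.08): print("crate corner",z,px2w(d,(120,235),z).round(3))
E
```

```text
c [0.4413 0.4273 0.124 ] ang 25.6 y-yaw 115.6 len 0.0579
0.06 blue cap top [0.501 0.686 0.06 ] side [0.503 0.782 0.06 ]
0.1 blue cap top [0.496 0.663 0.1  ] side [0.498 0.715 0.1  ]
0.14 blue cap top [0.491 0.64  0.14 ] side [0.493 0.648 0.14 ]
0.18 blue cap top [0.486 0.617 0.18 ] side [0.489 0.58  0.18 ]
crate corner 0 [0.445 0.585 0.   ]
crate corner 0.08 [0.439 0.548 0.08 ]
```

The blue cap is at about z 0.145, well clear of the body. Grasp FB.

```bash
python3 -m crank '[[0,0,0,0.001,0,0.04,0.3],[0,0,0,0,0,0.045,0.3],[0,0,0,0,0,0.045,0.3],[0,0,0,0,0,0.025,0.3],[0,0,0,0,0,0.011,0.4],[0,0,0,0,0,0,0.5],[0,0,0,0,0,0,0.5]]'; python3 tgt.py .4415 .4273 .102 -65;python3 -m crank '[[0,0,0,0,0,0,0.95],[0,0,0,0,0,0,0.95],[0,0,0,0,0,0,0.95],[0,0,0,0,0,0,0.95],[0,0,0,0,0,0,0.95],[0,0,0,0,0,0,0.95],[0,0,0,0,0,0,0.95]]' 35; python3 tgt.py .4415 .4273 .102 -65
```

```text
time: 33.4
tcp_pos: [0.442, 0.4285, 0.1039]
orientation: [-3.067, -0.678, -0.002]
wrist_force: [0.9, 0.5, 1.2]
width: 0.503
t 33.4 tcp [0.442  0.4285 0.1039] x [0.907 0.422 0.002] y [ 0.422 -0.907 -0.001] z [ 0.001  0.001 -1.   ] F [0.9 0.5 1.2] w 0.503 q [ 0.77  0.46  1.75 -0.    0.93  1.9 ]
turn world deg 0.07  -> tool z rad -0.0012 q6 after approx 1.9
tool shift [-0.001   0.0009  0.0019]
time: 34.1
tcp_pos: [0.4416, 0.4281, 0.103]
orientation: [-3.067, -0.678, -0.001]
wrist_force: [-0.2, -0.1, 4.9]
width: 0.147
t 34.1 tcp [0.4416 0.4281 0.103 ] x [0.907 0.421 0.001] y [ 0.421 -0.907 -0.   ] z [ 0.001  0.001 -1.   ] F [-0.2 -0.1  4.9] w 0.147 q [ 0.77  0.46  1.75 -0.    0.93  1.9 ]
turn world deg 0.09  -> tool z rad -0.0015 q6 after approx 1.9
tool shift [-0.0004  0.0007  0.001 ]
```

```bash
python3 -m crank '[[0,0,0,0,0,-0.02,0.95],[0,0,0,0,0,-0.045,0.95],[0,0,0,0,0,-0.045,0.95],[0,0,0,0,0,-0.04,0.95],[0,0,0,-0.0071,0.0229,0,0.95],[0,0,0,-0.0142,0.0458,0,0.95],[0,0,0,-0.0142,0.0458,0,0.95],[0,0,0,-0.0142,0.0458,0,0.95]]';  python3 -m crank '[[0,0,0,-0.0142,0.0458,0,0.95],[0,0,0,-0.0142,0.0458,0,0.95],[0,0,0,-0.0142,0.0458,0,0.95],[0,0,0,-0.0142,0.0458,0,0.95],[0,0,0,-0.0142,0.0458,0,0.95],[0,0,0,-0.0071,0.0229,0,0.95],[0,0,0,0,0,0,0.95]]'; python3 tgt.py .6217 -.11 .25;  python3 -m crank '[[0,0,0,0.008,0.02,0,0.95],[0,0,0,0.016,0.0378,0,0.95],[0,0,0,0.016,0.0378,0,0.95],[0,0,0,0.016,0.0378,0,0.95],[0,0,0,0.008,0.018,0,0.95],[0,0,0,0,0,0,0.95],[0,0,0,0,0,0,0.95]]'; python3 tgt.py .6217 -.11 .144; python3 - <<'E'
from h import *
for n in("wrist",):
  d=vision.get_image(n);cv2.imwrite(f"pics/{n}12.png",d["image"][:,:,::-1])
E
```

```text
time: 34.9
tcp_pos: [0.4627, 0.2596, 0.2516]
orientation: [3.067, 0.679, -0.003]
wrist_force: [0.1, -0.8, -3.6]
width: 0.147
time: 35.6
tcp_pos: [0.4984, -0.0028, 0.2518]
orientation: [3.068, 0.672, -0.003]
wrist_force: [0.4, -0.5, -3.1]
width: 0.146
t 35.6 tcp [ 0.4984 -0.0028  0.2518] x [ 0.908  0.418 -0.002] y [ 0.418 -0.908  0.   ] z [-0.002 -0.001 -1.   ] F [ 0.4 -0.5 -3.1] w 0.146 q [-0.01  0.12  1.85 -0.    1.17  1.13]
tool shift [0.0672 0.149  0.0016]
time: 36.3
tcp_pos: [0.6199, -0.1093, 0.2513]
orientation: [-3.066, -0.677, 0.004]
wrist_force: [-0.4, -0.2, -4.0]
width: 0.148
t 36.3 tcp [ 0.6199 -0.1093  0.2513] x [ 0.907  0.421 -0.002] y [ 0.421 -0.907 -0.002] z [-0.003  0.001 -1.   ] F [-0.4 -0.2 -4. ] w 0.148 q [-0.18  0.33  1.58  0.    1.23  0.96]
tool shift [0.0015 0.0016 0.1073]
```

View pics/wrist12.png

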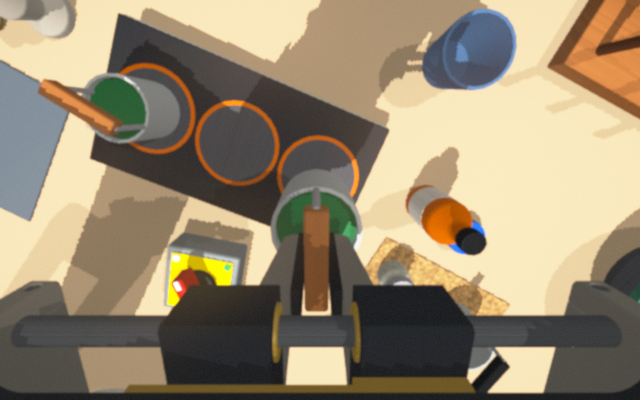

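FB is upright over ring c, and FA stands inside ring a. Lower FB.

```bash
python3 -m crank '[[0,0,0,0.001,0.001,0.035,0.95],[0,0,0,0,0,0.035,0.95],[0,0,0,0,0,0.022,0.95],[0,0,0,0,0,0.009,0.95],[0,0,0,0,0,0,0.95],[0,0,0,0,0,0.002,0.95],[0,0,0,0,0,0,0.95]]'; python3 tgt.py .6217 -.11 .144;python3 -m crank '[[0,0,0,0,0,0.002,0.95],[0,0,0,0,0,0,0.95]]';python3 -m crank '[[0,0,0,0,0,0.002,0.95],[0,0,0,0,0,0,0.95]]'
```

```text
time: 37.05
tcp_pos: [0.6229, -0.1107, 0.151]
orientation: [3.067, 0.678, 0.003]
wrist_force: [0.0, 0.2, -4.0]
width: 0.147
t 37.05 tcp [ 0.6229 -0.1107  0.151 ] x [0.907 0.421 0.002] y [ 0.421 -0.907  0.001] z [ 0.002 -0.    -1.   ] F [ 0.   0.2 -4. ] w 0.147 q [-0.18  0.43  1.67  0.    1.04  0.96]
tool shift [-0.0008 -0.0011  0.007 ]
time: 37.25
tcp_pos: [0.6224, -0.1108, 0.1481]
orientation: [3.067, 0.677, 0.001]
wrist_force: [-0.7, 0.4, -4.1]
width: 0.144
time: 37.45
tcp_pos: [0.622, -0.1108, 0.1455]
orientation: [-3.068, -0.678, 0.0]
wrist_force: [0.9, -0.0, -4.1]
width: 0.15
```

```bash
python3 -m crank '[[0,0,0,0,0,0.002,0.95],[0,0,0,0,0,0,0.95]]';python3 -m crank '[[0,0,0,0,0,0.001,0.95],[0,0,0,0,0,0,0.95]]'
```

```text
time: 37.65
tcp_pos: [0.6228, -0.1109, 0.1442]
orientation: [3.067, 0.677, 0.002]
wrist_force: [-0.1, -0.1, 0.3]
width: 0.146
time: 37.85
tcp_pos: [0.6229, -0.1109, 0.1441]
orientation: [3.067, 0.677, 0.003]
wrist_force: [-2.1, 0.0, 9.0]
width: 0.146
```

```bash
python3 -m crank '[[0,0,0,0,0,-0.002,0.9],[0,0,0,0,0,0,0.5],[0,0,0,0,0,0,0.4],[0,0,0,0,0,0,0.4],[0,0,0,0,0,0,0.4],[0,0,0,0,0,0,0.4],[0,0,0,0,0,-0.03,0.4],[0,0,0,0,0,-0.045,0.3]]'; python3 -m crank '[[0,0,0,0,0,-0.04,0.3],[0,0,0,0,0,0,0.3],[0,0,0,-0.03,-0.033,0,0.3],[0,0,0,-0.03,-0.033,0,0.3],[0,0,0,-0.03,-0.033,0,0.3],[0,0,0,-0.03,-0.033,0,0.3],[0,0,0,-0.03,-0.033,0,0.3],[0,0,-0.12,0,0,0,0.3]]'; python3 -m crank '[[0,0,-0.12,0,0,0,0.3],[0,0,-0.12,0,0,0,0.3],[0,0,0,0,0,0,0.3],[0,0,0,0,0,0,0.3]]'
python3 tgt.py .415 -.024 .07 -44
python3 - <<'E'
from h import *
for n in("wrist","top","side"):
  d=vision.get_image(n);cv2.imwrite(f"pics/{n}13.png",d["image"][:,:,::-1])
E
```

```text
time: 38.65
tcp_pos: [0.6202, -0.1104, 0.2176]
orientation: [-3.065, -0.677, 0.009]
wrist_force: [0.0, -0.7, 0.4]
width: 0.667
time: 39.45
tcp_pos: [0.4115, -0.0229, 0.2587]
orientation: [-3.02, -0.862, 0.004]
wrist_force: [0.4, -0.2, 0.9]
width: 0.703
time: 39.85
tcp_pos: [0.4164, -0.0243, 0.2593]
orientation: [-2.899, -1.211, 0.0]
wrist_force: [0.1, -0.2, -0.6]
width: 0.702
t 39.85 tcp [ 0.4164 -0.0243  0.2593] x [ 0.703  0.711 -0.   ] y [ 0.711 -0.703 -0.   ] z [-0.  0. -1.] F [ 0.1 -0.2 -0.6] w 0.702 q [-0.06 -0.03  1.99 -0.    1.18  0.72]
turn world deg 0.66  -> tool z rad -0.0115 q6 after approx 0.71
tool shift [-0.0008 -0.0012  0.1893]
```

View pics/wrist13.png

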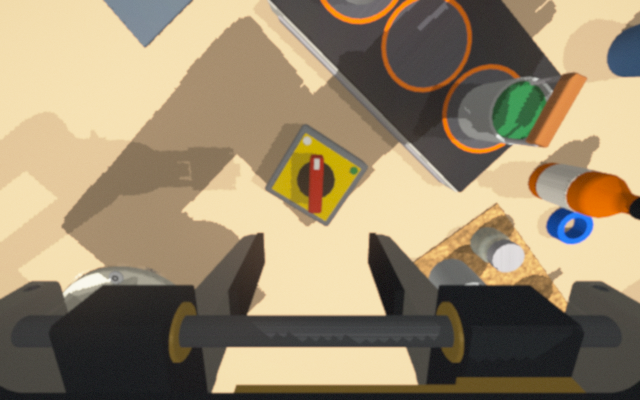

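View pics/top13.png

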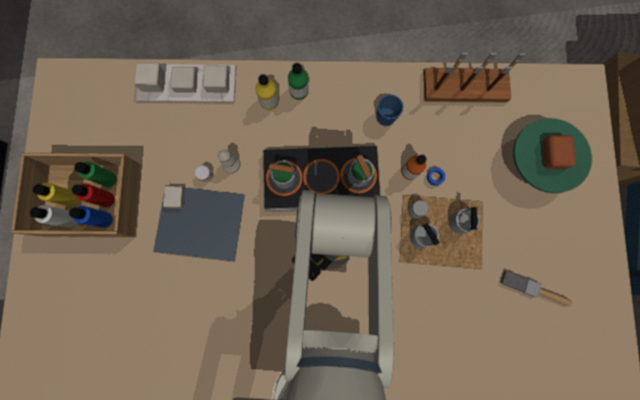

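View pics/side13.png

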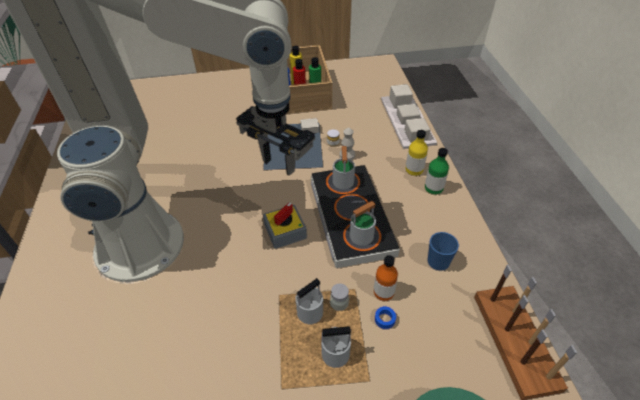

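All pots stand, but EA has shifted on the cork: (427,247) before, (425,236) now, which looks like the announced nudge. I check margins.

```bash
python3 - <<'E'
from h import *
t=cv2.imread("pics/top13.png");s=cv2.imread("pics/side13.png")
a=cv2.resize(t[185:275,390:490],None,fx=4,fy=4,interpolation=2);b=cv2.resize(s[275:385,270:380],None,fx=3.6,fy=3.6,interpolation=2)[:360]
cv2.imwrite("pics/z14.png",np.hstack([a,np.zeros((360,8,3),np.uint8),b[:, :392]]))
a=cv2.resize(t[140:215,255:390],None,fx=4,fy=4,interpolation=2);b=cv2.resize(s[140:265,300:400],None,fx=2.4,fy=2.4,interpolation=2)
cv2.imwrite("pics/z15.png",np.hstack([a,b[:300]]))
E
```

```text
(no output)
```

View pics/z14.png

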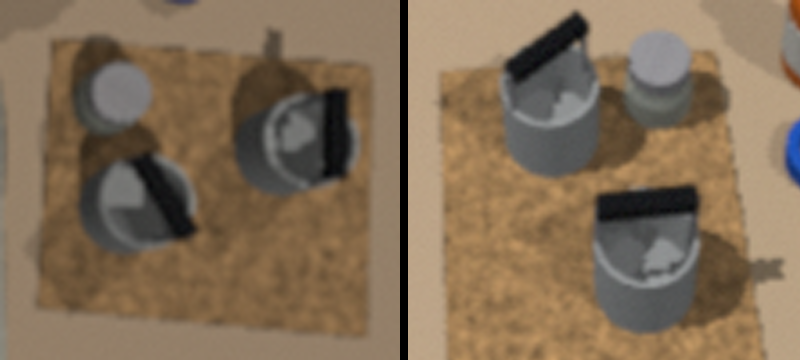

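View pics/z15.png

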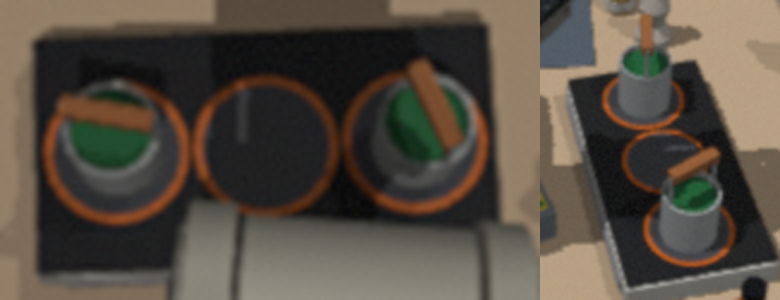

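EA is still upright and wholly on the cork, clear of the jar, and both full pots are well inside their rings. Nothing to mend there. The switch bar is aligned at (316,185), so I grip it and turn it on.

```bash
python3 -m crank '[[0,0,0,-0.001,-0.001,0.04,0.3],[0,0,0,0,0,0.045,0.3],[0,0,0,0,0,0.045,0.3],[0,0,0,0,0,0.04,0.3],[0,0,0,0,0,0.02,0.4],[0,0,0,0,0,0,0.5],[0,0,0,0,0,0,0.5]]'; python3 tgt.py .4147 -.0243 .069 -44;python3 -m crank '[[0,0,0,0,0,0,0.95],[0,0,0,0,0,0,0.95],[0,0,0,0,0,0,0.95],[0,0,0,0,0,0,0.95],[0,0,0,0,0,0,0.95],[0,0,0,0,0,0,0.95],[0,0,0,0,0,0,0.95]]' 15; python3 tgt.py .4147 -.0243 .069 -44
```

```text
time: 40.7
tcp_pos: [0.4154, -0.0243, 0.0698]
orientation: [-2.897, -1.215, 0.001]
wrist_force: [-0.3, -0.6, 0.1]
width: 0.503
t 40.7 tcp [ 0.4154 -0.0243  0.0698] x [ 0.701  0.713 -0.   ] y [ 0.713 -0.701 -0.   ] z [-0.001  0.    -1.   ] F [-0.3 -0.6  0.1] w 0.503 q [-0.06  0.25  2.19 -0.    0.7   0.71]
turn world deg 0.51  -> tool z rad -0.0089 q6 after approx 0.71
tool shift [-0.0005 -0.0005  0.0008]
time: 41.4
tcp_pos: [0.4156, -0.0242, 0.0702]
orientation: [2.897, 1.215, 0.001]
wrist_force: [-1.2, 0.5, 8.4]
width: 0.178
t 41.4 tcp [ 0.4156 -0.0242  0.0702] x [0.701 0.713 0.001] y [ 0.713 -0.701  0.   ] z [ 0.001  0.    -1.   ] F [-1.2  0.5  8.4] w 0.178 q [-0.06  0.25  2.19  0.    0.7   0.71]
turn world deg 0.5  -> tool z rad -0.0088 q6 after approx 0.71
tool shift [-0.0007 -0.0005  0.0012]
```

```bash
python3 -m crank '[[0,0,0.1,0,0,0,0.95],[0,0,0.1,0,0,0,0.95],[0,0,0.1,0,0,0,0.95],[0,0,0.1,0,0,0,0.95],[0,0,0.1,0,0,0,0.95],[0,0,0.1,0,0,0,0.95],[0,0,0.1,0,0,0,0.95],[0,0,0.1,0,0,0,0.95]]' 25; python3 -m crank '[[0,0,0.1,0,0,0,0.95],[0,0,0.1,0,0,0,0.95],[0,0,0,0,0,0,0.95]]'; python3 tgt.py .415 -.024 .07 -104; python3 -m crank '[[0,0,0.07,0,0,0,0.95],[0,0,0.06,0,0,0,0.95],[0,0,0,0,0,0,0.95]]'; python3 tgt.py .415 -.024 .07 -104; python3 -c "
from h import *
print(ctrl.read_state()['moment'])"
```

```text
time: 42.2
tcp_pos: [0.4152, -0.0234, 0.0702]
orientation: [-3.14, 0.016, -0.0]
wrist_force: [-2.7, 7.7, 11.4]
width: 0.167
time: 42.5
tcp_pos: [0.4152, -0.0232, 0.0702]
orientation: [-3.122, 0.329, 0.0]
wrist_force: [-2.3, 9.5, 9.1]
width: 0.172
t 42.5 tcp [ 0.4152 -0.0232  0.0702] x [ 0.978 -0.208 -0.   ] y [-0.208 -0.978 -0.002] z [ 0.     0.002 -1.   ] F [-2.3  9.5  9.1] w 0.172 q [-0.06  0.25  2.19  0.    0.7   1.72]
turn world deg -1.97  -> tool z rad 0.0344 q6 after approx 1.75
tool shift [0.     0.0008 0.0002]
time: 42.8
tcp_pos: [0.4151, -0.0231, 0.0702]
orientation: [-3.095, 0.527, 0.0]
wrist_force: [-2.7, 11.6, 10.6]
width: 0.175
t 42.8 tcp [ 0.4151 -0.0231  0.0702] x [ 0.944 -0.331 -0.001] y [-0.331 -0.944 -0.002] z [-0.     0.002 -1.   ] F [-2.7 11.6 10.6] w 0.175 q [-0.06  0.25  2.19  0.    0.7   1.85]
turn world deg 5.33  -> tool z rad -0.0929 q6 after approx 1.75
tool shift [0.0002 0.0009 0.0002]
[2.15922482 0.59646613 0.62797766]
```

A 0.63 N m moment (above the 0.3 needed to turn) shows the on stop. Release, retreat and check.

```bash
python3 -m crank '[[0,0,-0.04,0,0,0,0.95],[0,0,0,0,0,0,0.3],[0,0,0,0,0,0,0.3],[0,0,0,0,0,0,0.3],[0,0,0,0,0,-0.03,0.3],[0,0,0,0,0,-0.05,0.3],[0,0,0,0,0,-0.05,0.3],[0,0,0,0,0,-0.05,0.3]]'; python3 -m crank '[[0,0,0,0,0,0,0.3],[0,0,0,0,0,0,0.3]]'; python3 tgt.py; python3 - <<'E'
from h import *
for n in("wrist",):
  d=vision.get_image(n);cv2.imwrite(f"pics/{n}16.png",d["image"][:,:,::-1])
E
```

```text
time: 43.6
tcp_pos: [0.4146, -0.0244, 0.2515]
orientation: [3.107, -0.463, -0.0]
wrist_force: [2.0, -0.6, 0.5]
width: 0.704
time: 43.8
tcp_pos: [0.4157, -0.0245, 0.2505]
orientation: [-3.107, 0.463, -0.004]
wrist_force: [0.3, 0.6, -0.1]
width: 0.7
t 43.8 tcp [ 0.4157 -0.0245  0.2505] x [ 0.957 -0.291  0.003] y [-0.291 -0.957 -0.   ] z [ 0.003 -0.    -1.   ] F [ 0.3  0.6 -0.1] w 0.7 q [-0.06 -0.02  2.01 -0.    1.16  1.8 ]
```

View pics/wrist16.png

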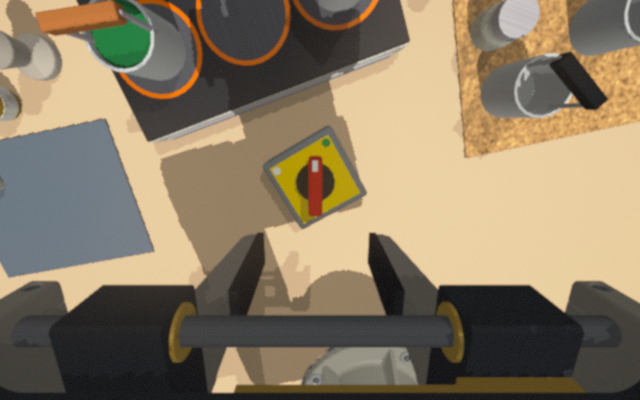

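The bar's white end is back by the green dot, at about -17°, so the switch is on. I move clear and take a final look.

```bash
python3 -m crank '[[0,0,0,-0.014,-0.045,-0.01,0.3],[0,0,0,-0.014,-0.045,-0.01,0.3],[0,0,0,-0.014,-0.045,0,0.3],[0,0,0,-0.014,-0.045,0,0.3],[0,0,0,-0.014,-0.045,0,0.3],[0,0,0,-0.014,-0.045,0,0.3],[0,0,0,-0.014,-0.045,0,0.3],[0,0,0,-0.014,-0.045,0,0.3]]'; python3 -m crank '[[0,0,0,-0.014,-0.045,0,0.3],[0,0,0,0,0,0,0.3],[0,0,0,0,0,0,0.3]]';python3 - <<'E'
from h import *
D={}
for n in("top","side"):
  d=vision.get_image(n);D[n]=d;cv2.imwrite(f"pics/{n}17.png",d["image"][:,:,::-1])
t,s=D["top"]["image"][:,:,::-1],D["side"]["image"][:,:,::-1]
cv2.imwrite("pics/z17.png",np.vstack([cv2.resize(t[130:280,250:500],(800,480),interpolation=2)]))
for q in("empty_1","full_1"):
  for n,d in D.items():
    for r in nets.silhouettes(n,q):
      if r["confidence"]>.4: print(q,n,round(r["confidence"],2),np.round(r["centre"]))
E
```

```text
time: 44.65
tcp_pos: [0.4115, 0.354, 0.2671]
orientation: [3.104, -0.461, -0.004]
wrist_force: [1.3, -0.7, 0.0]
width: 0.7
time: 44.95
tcp_pos: [0.4113, 0.3997, 0.2668]
orientation: [3.104, -0.459, -0.004]
wrist_force: [1.1, -0.1, -0.7]
width: 0.7
empty_1 top 0.97 [426. 236.]
empty_1 top 0.9 [465. 217.]
empty_1 side 0.8 [307. 301.]
empty_1 side 0.76 [336. 346.]
full_1 top 0.89 [285. 172.]
full_1 top 0.76 [359. 173.]
full_1 side 0.83 [344. 173.]
full_1 side 0.6 [366. 223.]
```

View pics/z17.png

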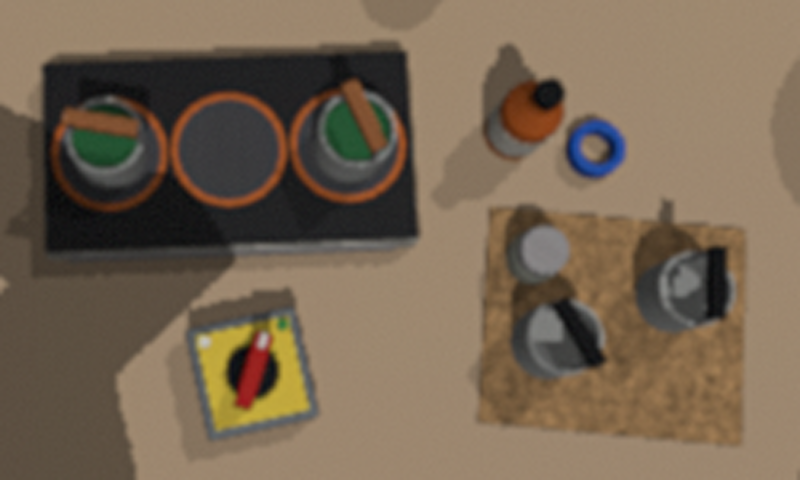

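View pics/side17.png

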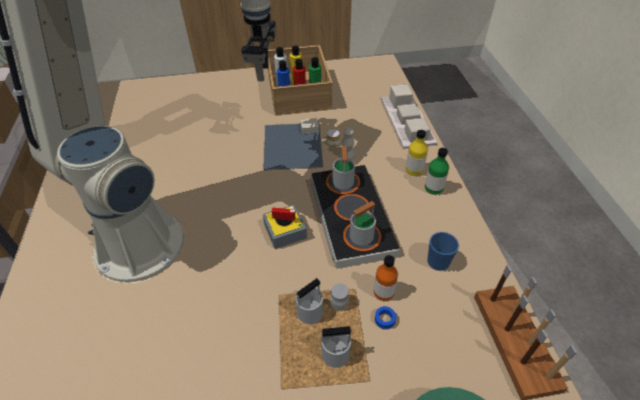

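The final pictures show full pots in rings a and c, both empties wholly on the cork, the switch pointing at on as it did at the start, and the bystanders in place.

```bash
python3 -c "
from station import job
print(job.hand_in())"
```

```text
the job is handed in; nothing more can be done
None
```

The job is done and handed in at about 45 s. I turned the switch off to its stop, then moved both empty pots to the cork board and stood the full pots in rings a and c. Last, I turned the switch back on to its stop. Only two empty and two full pots were present.

- **Pots:** In the last top and side pictures all four pots stand upright. The full pots are inside their rings and the empties are wholly on the cork, clear of the jar.
- **Nudge:** One empty pot, already placed, shifted a few centimetres towards the jar while the robot was elsewhere. It stayed upright on the cork, so I left it.
- **Switch:** The handle points by the green dot. It now measures about -17°; my rougher estimates at the start gave -10 to -14°. I trust the stop I felt at 0.63 N m, well above the 0.3 N m needed to turn it.
- **Other things on the table:** They look unmoved by eye; I did not re-measure them.

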